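# Hold a shelf rail against its upright for bolting

## Task

Be the third hand while I bolt this shelf together: pick up the short steel rail that has a bolting plate on one end, and hold it level in the air with that plate flat against the matching receiver plate on the upright of the jig, the two plates covering each other edge to edge. Push steadily with about 10 N, which moves the sprung carriage under the upright back by about 20 mm; come in gently and never push harder than 20 N. Finish while still gripping and pushing, do not put the rail down or let go, and leave the other rail, without a plate, where it lies.

Things in the scene. Friction and masses are not known exactly. Their poses are not given: they have to be found in the camera images.
- rail: The rail to hold: steel channel with closed top, 180 long (x) x 30 wide x 40 mm high, about 0.35 kg, lying flat. Across its +x end a bolting plate 4 thick, 70 wide, 64 mm high, lower edge flush with the rail's underside (24 mm above its top, 20 mm out on each side). Origin: centre of the channel's underside, near the balance point; x along the rail to the plate, z up. Grip across the 30 mm.
- rail_face (a point): Centre of the outer face of the rail's bolting plate (the face to be pressed), 94 mm from the rail's origin along +x and 32 mm above its underside; axes as the rail's.
- receiver: Upright steel plate on the jig's slotted upright, 70 wide, 64 high, 4 mm thick, facing roughly to the robot. Origin: centre of its free front face; x points into the plate (pushing direction, level), z up. Clamped tight with its centre 115 to 165 mm above the bench, differing each time. The upright (24 mm wide, top 191 mm above the bench) stands 35 mm behind the face; both move with the carriage.
- carriage (a joint): How far the sprung carriage, with upright and receiver, has been pushed back along the receiver's x, in m: 0 at rest, stop at 0.035. The spring has no preload and takes 0.5 N per mm (10 N at 0.020); it returns by itself.
- jig: The jig's fixed base on the bench: grey steel plate 230 mm long (x), 130 mm wide, 16 mm thick, with guide rods, carriage and spring block up to 61 mm above the bench. Origin: on the bench, straight below the receiver's face as it stands at rest; the base reaches 30 mm from there towards the robot (-x) and 200 mm away from it; x is the pushing direction.
- plain_rail: The other rail, of the same channel, 180 x 30 x 40 mm, without a bolting plate; to be left alone. Origin: centre of its underside, x along it.
Not all that is in view belongs to the job. Leave any green, purple or red look-alike of the rail alone.

How it is judged:
By the outcome, as a careful person would: the job done as asked, in the order asked, and still so for the second after the job is handed in, while the arm keeps its last pose, push and grip.
It also fails if it takes over 51 s, if anything falls off the work surface, if the arm or the gripper's body presses on something with over 40 N, if the wrist force passes 120 N, or if a joint passes its speed limit or range.

## Robot

A 6-joint arm with a two-finger parallel gripper is mounted at the origin on the work surface. World frame = base frame: x ahead of the robot, y to its left, z up, the work surface at z = 0. Lengths are in m, angles in degrees, forces in N, time in s.
With the tool pointing down it reaches from about 0.375 to 0.9 m from the base axis. Payload 3.1 kg.
Tool frame: the origin (TCP) lies between the finger pads; the fingertips stand 11 mm ahead of it and the grasp point (between the pads) lies 8 mm behind it; x points along the fingers, y is the direction in which the jaws open and shut, and the axes are right-handed (so a half turn about x gives the same grasp; the last joint's range is limited). The gripper opens to 87 mm and grips with 3 to 60 N. Pads are 19 mm wide; open, the fingers measure 117 mm over their backs; the gripper's body (75 mm by 190 mm) begins 51 mm behind the grasp point.
Start: joints at [-85.399, 30.224, 82.088, -0, 67.689, -10.227], TCP at [0.16, -0.604, 0.234] pointing down, gripper open.
Joint ranges: [-176.69, 176.69], [-43.24, 126.21], [12.49, 139.97], [-82, 262], [0, 151.66], [-163.58, 163.58]. Speed limits (degrees/s): [159.86, 159.86, 180, 180, 180, 180].

## Interface

Orientations are given as a 3x3 rotation matrix whose columns are the frame's x, y, z axes.
In Python, from rig import bot gives the robot as it stands.
- The arm moves only by the shell command python3 -m inch 'ROWS' [OPENING]. ROWS is a JSON object of lists of equal length, an entry for each row: "dp": the shift along the tool's x, y, z in mm, a list of three; "yaw": the turn about the tool's x in degrees. In form: {"dp": [[tx, ty, tz], ...], "yaw": [yaw, ...]}. A call has 1 to 20 rows; each row shifts and turns the commanded pose from where the row before left it, along the tool's axes as they then stand; what a row does not reach is not made up. A row lasts 1/12 s, in which the tool goes at most 41.7 mm and 7.16 degrees, less where a joint would pass 70% of its speed; a pose out of reach is approached as far as the arm can. A call is refused whole if a number of a shift passes 41.7 or a number of a turn 7.16, either way. A call with a gripper value outside its range is refused whole. OPENING is the finger opening in mm, from 0 to 87, set as the call begins (- or left out, the last holds). The fingers move at their own pace and stop on an object; the grip force is fixed at half the most. Time passes only in rows, so rows that do not move let the fingers close. It gives the time, the measured TCP pose, the force and the opening at its end, in the units of the state.
- bot.read_state(): the state, without advancing time (a new reading comes with each control period).
- bot.capture(name): name is "side" or "top"; returns a dict with "color" (420x560x3 uint8, red, green, blue), "intrinsics" (3x3 intrinsics, pixels), "k1" (the pictures are not rectified: a ray, as slopes to the right and down, at radius r is drawn at 1 + k1 r^2 times it, then the intrinsics apply), "pose" (4x4, takes a point from camera to world coordinates). Camera axes: x right, y down, z forward; pixel columns grow to the right and rows downward; lengths in m; the calibration is good to about 2 mm. A picture is of the moment at which its call begins. There is no depth.
- bot.hand_in(): hands the job in, once; it reports no verdict.
The state is a dict: "time_s": time; "joint_positions": joint angles; "qvel": joint speeds; "tau": joint torques, N m; "position": TCP position; "tcp_rot": TCP orientation; "force": force on the tool from outside, world axes, zero at the start; "moment": the same for the moment, N m; "opening": opening from 0.0 (shut) to 1.0 (fully open).
Only numpy, scipy, OpenCV 4.12 (cv2) and the standard library are available. Lean on these libraries where they do the work, as an engineer would, in place of code of your own. Each camera call takes 0.05 s, during which the arm holds its last target.

## Working session

There is one attempt and no reset: what is moved stays moved. The work goes in short steps, Python scripts to look and compute and a shell command to move; the robot and the scene stay as the last step left them, time stands still between calls to the robot, and variables do not carry over. Pictures are saved under pics/ and viewed, and the job is handed in when it is done.

```bash
mkdir -p pics; ls
python3 - <<'E'
from rig import bot
import cv2,numpy as np
print(bot.read_state())
for n in("side","top"):
    c=bot.capture(n); cv2.imwrite(f"pics/{n}0.png",cv2.cvtColor(c["color"],cv2.COLOR_RGB2BGR))
    print(n,c["intrinsics"],c["k1"],c["pose"])
E
```

```text
pics
{'time_s': 0.0, 'joint_positions': array([-8.53976961e+01,  3.02802683e+01,  8.21567404e+01, -9.10208808e-04,
        6.76891246e+01, -1.02278363e+01]), 'qvel': array([ 0.05094001,  0.06078915,  0.03263466, -0.02699322, -0.05520093,
       -0.06692344]), 'tau': array([-1.20648743e-03, -4.40054941e+01, -1.76594013e+01,  6.32567424e-02,
        5.82133967e-02, -1.57995587e-04]), 'position': array([ 0.15993174, -0.60345206,  0.23255568]), 'tcp_rot': array([[-1.91290649e-04,  2.55959954e-01, -9.66687367e-01],
       [ 2.19316022e-03, -9.66684952e-01, -2.55959749e-01],
       [-9.99997577e-01, -2.16906299e-03, -3.76443398e-04]]), 'force': array([ 0.09998956, -0.45631786, -0.89409368]), 'moment': array([-0.08637267,  0.05054547,  0.00063556]), 'opening': 0.998744057550724}
side [[490.69750928   0.         278.01484397]
 [  0.         490.69750928 201.2644562 ]
 [  0.           0.           1.        ]] -0.1771845316368792 [[-0.99621222 -0.05697013  0.06569337  0.31869118]
 [-0.08547755  0.78027858 -0.6195635   0.821956  ]
 [-0.01596252 -0.62283204 -0.78219272  1.33564033]
 [ 0.          0.          0.          1.        ]]
top [[532.84432682   0.         280.49327615]
 [  0.         532.84432682 210.14176451]
 [  0.           0.           1.        ]] -0.18238190785477043 [[ 9.75542550e-04 -9.95037552e-01  9.94953185e-02  2.71777294e-01]
 [-9.99999520e-01 -9.61504631e-04  1.89042735e-04 -1.79039134e-01]
 [-9.24394104e-05 -9.94954551e-02 -9.95038012e-01  1.65233176e+00]
 [ 0.00000000e+00  0.00000000e+00  0.00000000e+00  1.00000000e+00]]
```

View pics/side0.png

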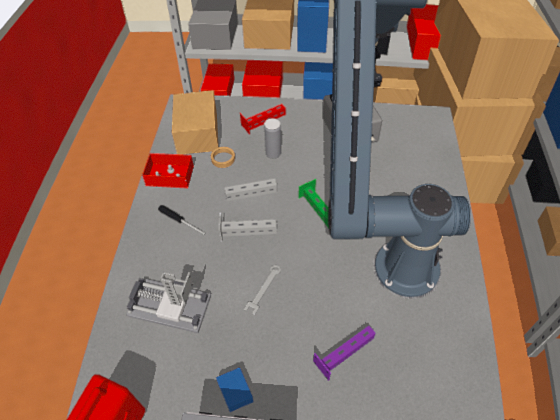

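View pics/top0.png

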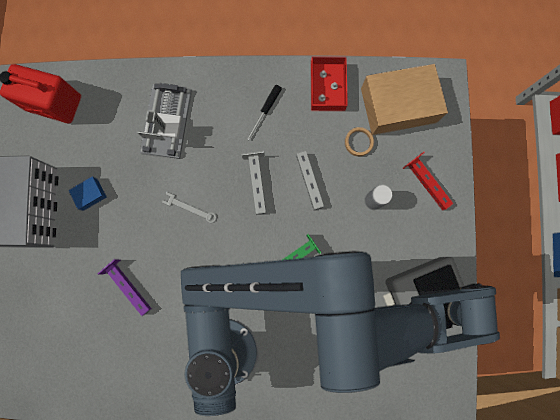

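Rail look-alikes in the top view:
- Grey with a plate at (257,183)
- Grey plain at (312,180)
- Green at (302,248)
- Red at (430,182)
- Purple at (127,287)

I choose the grey one at (257,183), which is (248,227) in the side view. The jig is at (165,120) in top and (168,297) in side. I'll check the choice in close crops.

Run:
```python
import cv2,numpy as np
def crop(n,x0,y0,w,h,s,o):
    im=cv2.imread(f"pics/{n}.png")[y0:y0+h,x0:x0+w]
    im=cv2.resize(im,None,fx=s,fy=s,interpolation=cv2.INTER_CUBIC)
    for i in range(0,w,10): cv2.putText(im,str(x0+i),(i*s,8),0,.3,(0,0,255),1); cv2.line(im,(i*s,10),(i*s,14),(0,0,255),1)
    for i in range(0,h,10): cv2.putText(im,str(y0+i),(0,i*s+4),0,.3,(0,0,255),1)
    cv2.imwrite(f"pics/{o}.png",im)
crop("top0",235,145,95,74,8,"c_top_rail")
crop("side0",210,170,80,75,8,"c_side_rail")
crop("top0",130,75,90,90,6,"c_top_jig")
crop("side0",120,255,100,80,8-1,"c_side_jig")
```

```text
(no output)
```

View pics/c_top_rail.png

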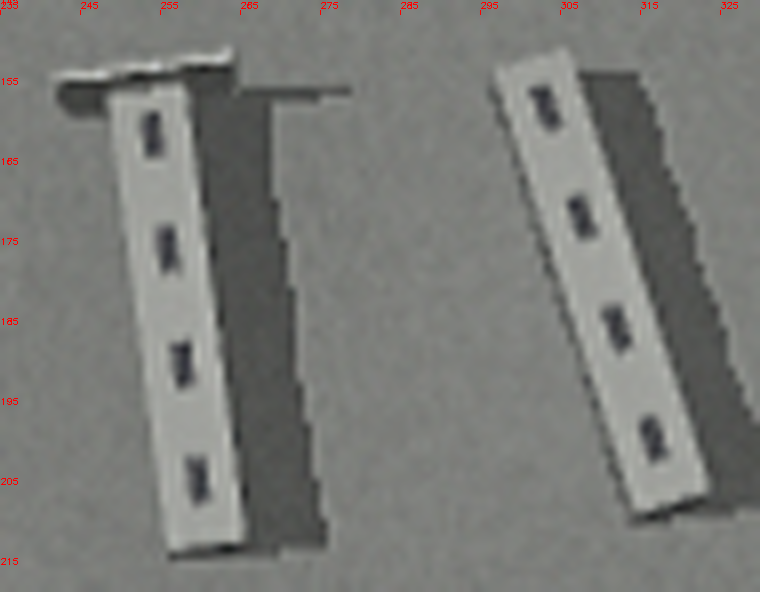

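View pics/c_side_rail.png

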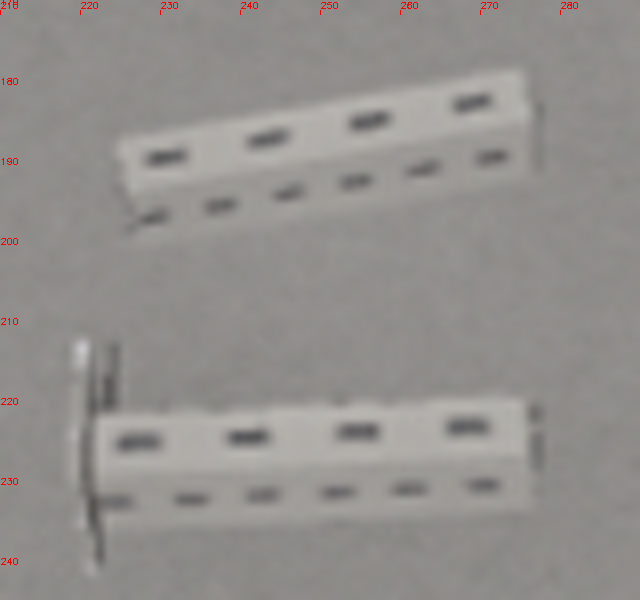

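View pics/c_top_jig.png

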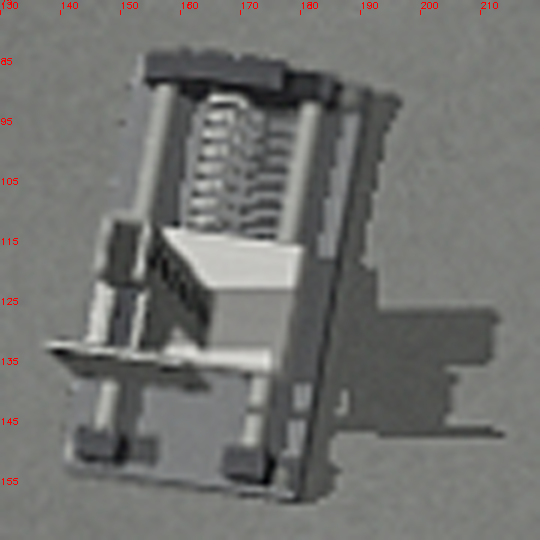

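View pics/c_side_jig.png

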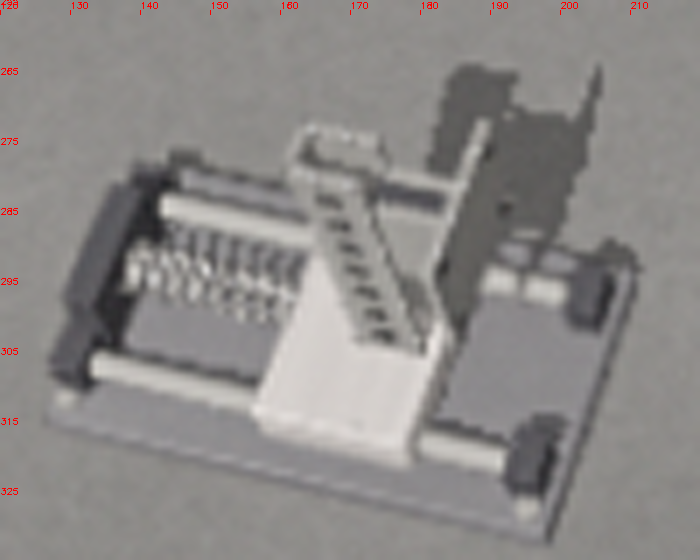

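The choice holds: the grey rail has the plate on its +x end, (242..264, 152) in top and (221, 213..241) in side, and its neighbour has none. Next I fit the poses with both views and look at the receiver in a tighter crop.

```bash
cat > h.py <<'E'
import numpy as np,cv2
from scipy.optimize import least_squares
from rig import bot
import pickle
def cams(tag):
    r={}
    for n in("side","top"):
        c=bot.capture(n); cv2.imwrite(f"pics/{n}{tag}.png",cv2.cvtColor(c["color"],cv2.COLOR_RGB2BGR))
        r[n]={k:c[k] for k in("intrinsics","k1","pose")}
    pickle.dump(r,open("cal.pkl","wb")); return r
def proj(c,P):
    T=np.linalg.inv(c["pose"]); p=np.atleast_2d(P)@T[:3,:3].T+T[:3,3]
    s=p[:,:2]/p[:,2:]; s=s*(1+c["k1"]*(s**2).sum(1,keepdims=True))
    K=c["intrinsics"]; return s*[K[0,0],K[1,1]]+K[:2,2]
def tf(q,L): # q x,y,yaw(rad)
    L=np.atleast_2d(L).astype(float); a=q[2]; R=np.array([[np.cos(a),-np.sin(a),0],[np.sin(a),np.cos(a),0],[0,0,1]])
    return L@R.T+[q[0],q[1],0]
def unc(u,v,x0,y0,s): return ((u+.5)/s-.5+x0,(v+.5)/s-.5+y0)
def crop(src,x0,y0,w,h,s,o,lines=()):
    im=cv2.imread(f"pics/{src}.png")[y0:y0+h,x0:x0+w]
    im=cv2.resize(im,None,fx=s,fy=s,interpolation=cv2.INTER_CUBIC)
    for a,b,col in lines:
        f=lambda p:tuple(int(round(z)) for z in ((p[0]-x0+.5)*s-.5,(p[1]-y0+.5)*s-.5))
        cv2.line(im,f(a),f(b),col,1)
    for i in range(0,w,10): cv2.putText(im,str(x0+i),(i*s,8),0,.3,(0,0,255),1); cv2.line(im,(i*s,10),(i*s,14),(0,0,255),1)
    for i in range(0,h,10): cv2.putText(im,str(y0+i),(0,i*s+4),0,.3,(0,0,255),1)
    cv2.imwrite(f"pics/{o}.png",im)
def box(x,y,z):
    c=[(a,b,d) for a in x for b in y for d in z]
    e=[(i,j) for i in range(8) for j in range(i) if sum(c[i][k]!=c[j][k] for k in range(3))==1]
    return [(np.array(c[i])/1e3,np.array(c[j])/1e3) for i,j in e]
def lines(cal,q,bx,col):
    return [(proj(cal,tf(q,a))[0],proj(cal,tf(q,b))[0],col) for a,b in bx]
E
cat > fit1.py <<'E'
from h import *
cal=cams("1")
rail=[("top",unc(167,550,235,145,8),(-90,15,40)),("top",unc(245,541,235,145,8),(-90,-15,40)),
("top",unc(53,74,235,145,8),(94,35,64)),("top",unc(232,48,235,145,8),(94,-35,64)),
("side",unc(525,400,210,170,8),(-90,-15,40)),("side",unc(527,457,210,170,8),(-90,15,40)),("side",unc(530,510,210,170,8),(-90,15,0)),
("side",unc(76,342,210,170,8),(94,-35,64)),("side",unc(93,572,210,170,8),(94,35,0))]
def res(q,obs): return np.concatenate([proj(cal[n],tf(q,np.array(L)/1e3))[0]-p for n,p,L in obs])
f=least_squares(res,[.5,-.15,0],args=(rail,)); print("rail",f.x,np.degrees(f.x[2])); print(f.fun.reshape(-1,2).round(1).tolist())
jig=[("top",unc(68,463,130,75,6),(-30,65,16)),("top",unc(298,492,130,75,6),(-30,-65,16)),
("side",unc(547,532,120,255,7),(-30,65,16)),("side",unc(632,266,120,255,7),(-30,-65,16)),("side",unc(47,408,120,255,7),(200,65,16))]
g=least_squares(res,[.5,0,-.1],args=(jig,)); print("jig",g.x,np.degrees(g.x[2])); print(g.fun.reshape(-1,2).round(1).tolist())
np.save("q.npy",[f.x,g.x])
Y=(0,255,255)
rb=box((-90,90),(-15,15),(0,40))+box((90,94),(-35,35),(0,64)); jb=box((-30,200),(-65,65),(0,16))
crop("top1",235,145,95,74,8,"o_top_rail",lines(cal["top"],f.x,rb,Y))
crop("side1",210,170,80,75,8,"o_side_rail",lines(cal["side"],f.x,rb,Y))
crop("top1",130,75,90,90,6,"o_top_jig",lines(cal["top"],g.x,jb,Y))
crop("side1",120,255,100,80,7,"o_side_jig",lines(cal["side"],g.x,jb,Y))
crop("top1",132,125,40,25,18,"z_top_rec"); crop("side1",172,265,30,40,14,"z_side_rec")
E
python3 fit1.py; cd pics; python3 -c "
import cv2,numpy as np
def hs(a,b,o):
    A,B=cv2.imread(a),cv2.imread(b);h=max(len(A),len(B));f=lambda I:cv2.copyMakeBorder(I,0,h-len(I),0,0,0)
    I=np.hstack([f(A),f(B)]);s=min(800/I.shape[1],600/h,1);cv2.imwrite(o,cv2.resize(I,None,fx=s,fy=s,interpolation=cv2.INTER_AREA))
hs('z_top_rec.png','z_side_rec.png','zr.png')"
```

```text
rail [ 0.51559246 -0.10414644  0.12992677] 7.444255502348244
[[-0.5, -0.4], [-0.5, -0.5], [-0.6, -0.6], [-0.2, -0.3], [0.7, -0.8], [0.8, -0.5], [0.7, -0.1], [0.2, -0.3], [-0.3, -0.4]]
jig [ 0.64196175  0.1998498  -0.13819607] -7.918051400292083
[[-1.4, -0.1], [0.1, 0.3], [-0.2, -0.5], [0.8, -1.2], [-0.8, 0.2]]
```

View pics/o_top_rail.png

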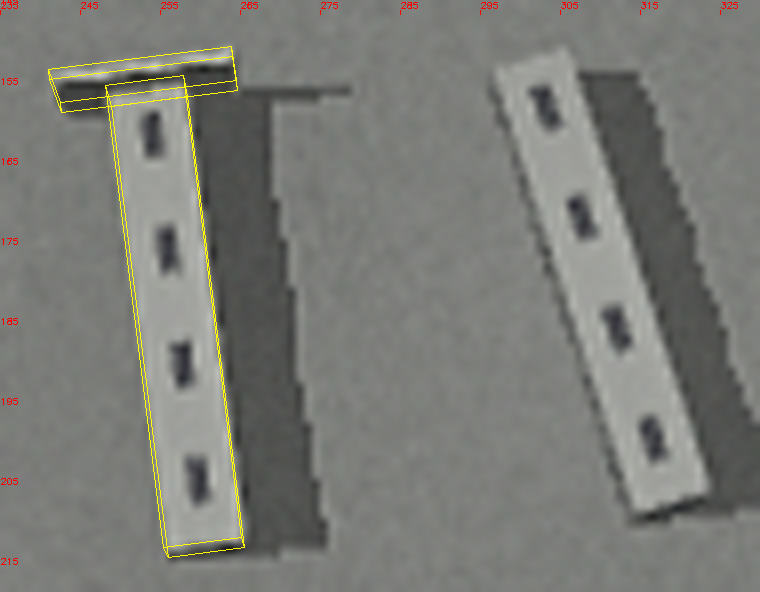

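View pics/o_side_rail.png

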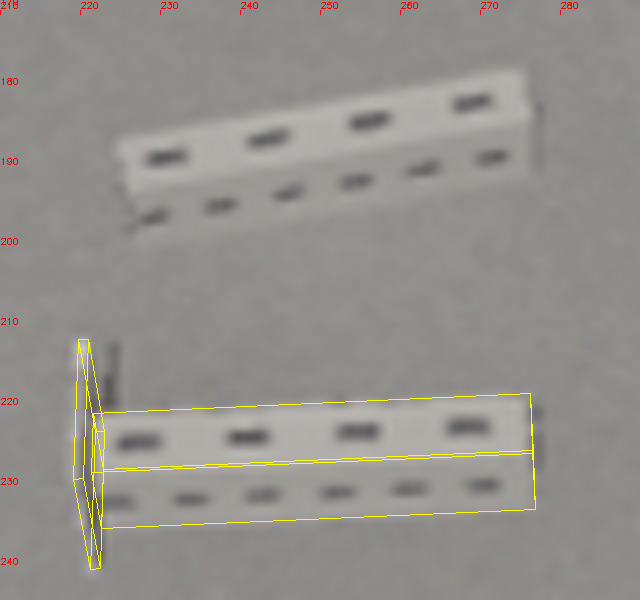

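View pics/o_top_jig.png

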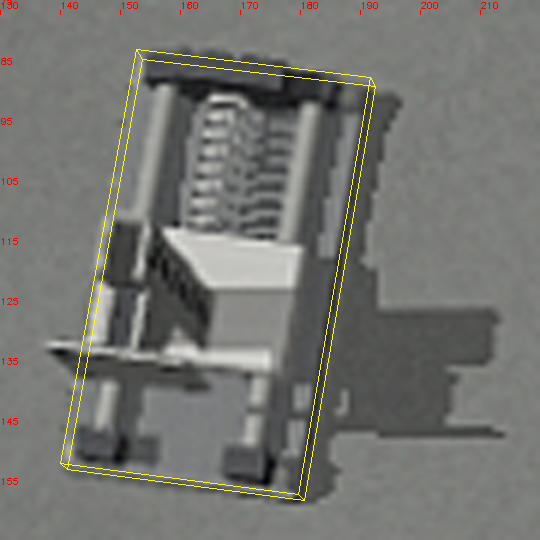

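View pics/o_side_jig.png

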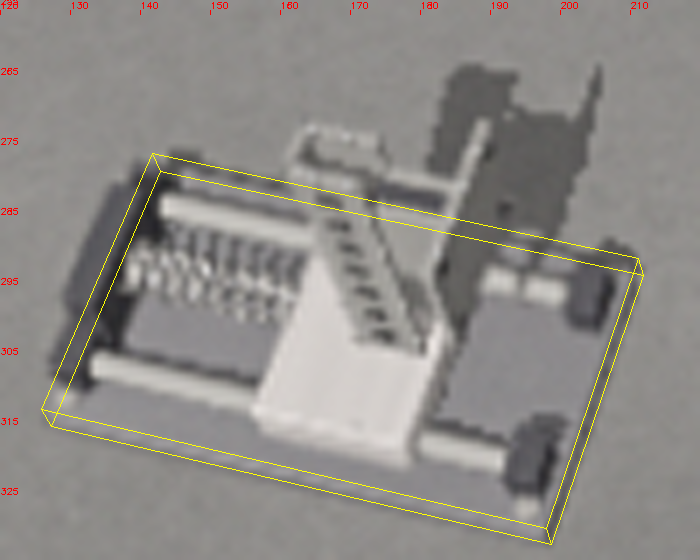

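View pics/z_top_rec.png

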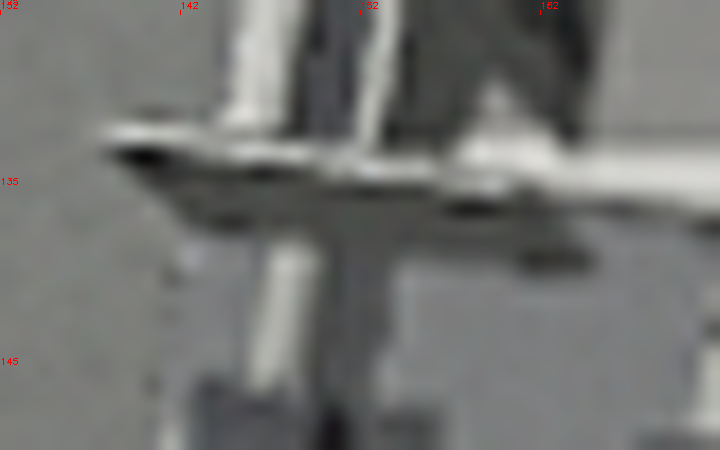

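View pics/z_side_rec.png

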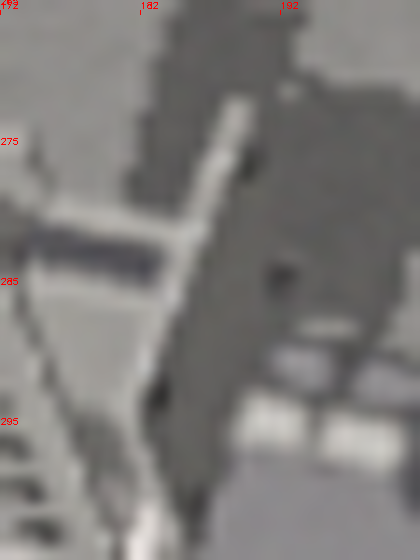

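Side view: the receiver's front face shows four bolt holes near (189.5,276.5), (183,293), (192,284.5) and (186,301). Top view: its top edge runs (138,132.5) to (162,135.5). I fit the rail, jig and receiver height jointly, with a small pixel offset per camera.

```bash
cat > fit2.py <<'E'
from h import *
cal=pickle.load(open("cal.pkl","rb"))
exec(open("fit1.py").read().split("def res")[0].replace('cal=cams("1")','').replace("from h import *",""))
jig=[("top",unc(68,463,130,75,6),(-30,65,16)),("top",unc(298,492,130,75,6),(-30,-65,16)),
("side",unc(547,532,120,255,7),(-30,65,16)),("side",unc(634,266,120,255,7),(-30,-65,16)),("side",unc(47,408,120,255,7),(200,65,16))]
T=lambda u,v:unc(u,v,132,125,18); S=lambda u,v:unc(u,v,172,265,14)
rec=[("top",T(110,145),(0,35,32)),("top",T(545,192),(0,-35,32)),("top",T(195,222),(0,35,-32)),("top",T(595,265),(0,-35,-32)),
("side",S(255,106),(0,-35,32)),("side",S(230,97),(4,-35,32)),("side",S(148,400),(0,35,32))]
def res(p):
    o={"top":p[7:9],"side":p[9:11]}; r=[]
    for n,u,L in rail: r.append(proj(cal[n],tf(p[:3],np.array(L)/1e3))[0]+o[n]-u)
    for n,u,L in jig: r.append(proj(cal[n],tf(p[3:6],np.array(L)/1e3))[0]+o[n]-u)
    for n,u,L in rec: r.append(proj(cal[n],tf(p[3:6],np.array(L)/1e3+[0,0,p[6]]))[0]+o[n]-u)
    r.append(p[7:]*.5)
    return np.concatenate(r)
f=least_squares(res,[.5,-.1,.1,.64,.2,-.1,.14,0,0,0,0],loss="soft_l1",x_scale=[.01]*7+[1]*4)
p=f.x; print(p.round(4),np.degrees(p[[2,5]])); r=res(p)[:-4].reshape(-1,2).round(1).tolist(); print(r[:9]);print(r[9:14]);print(r[14:])
J=f.jac; print("sd",(np.sqrt(np.diag(np.linalg.inv(J.T@J)))*.5).round(4))
np.save("p.npy",p); Y=(0,255,255);G=(0,255,0)
jb=box((-30,200),(-65,65),(0,16)); rb=box((0,4),(-35,35),(p[6]*1e3-32,p[6]*1e3+32))
def sh(L,o): return [(a+o,b+o,c) for a,b,c in L]
crop("top1",130,75,90,90,6,"p_top_jig",sh(lines(cal["top"],p[3:6],jb,Y)+lines(cal["top"],p[3:6],rb,G),p[7:9]))
crop("side1",120,255,100,80,7,"p_side_jig",sh(lines(cal["side"],p[3:6],jb,Y)+lines(cal["side"],p[3:6],rb,G),p[9:11]))
E
python3 fit2.py
```

```text
[ 0.5148 -0.1058  0.1314  0.6407  0.1985 -0.1405  0.143  -0.0792 -0.0028
 -0.5403  0.8238] [ 7.52738947 -8.05133096]
[[-0.0, -0.1], [-0.0, -0.3], [-0.2, -0.3], [0.2, -0.1], [0.4, -0.4], [0.6, -0.1], [0.4, 0.3], [0.0, 0.1], [-0.5, 0.1]]
[[-1.1, 0.3], [0.4, 0.8], [-0.3, -0.1], [0.5, -0.7], [-0.9, 0.5]]
[[-0.2, -0.7], [-0.9, -0.3], [0.7, 0.2], [1.0, 0.7], [0.0, -0.4], [0.4, -0.1], [-0.7, 0.6]]
sd [0.0023 0.0025 0.0063 0.0022 0.0022 0.0072 0.0019 0.7712 0.7136 0.7141
 0.64  ]
```

View pics/p_top_jig.png

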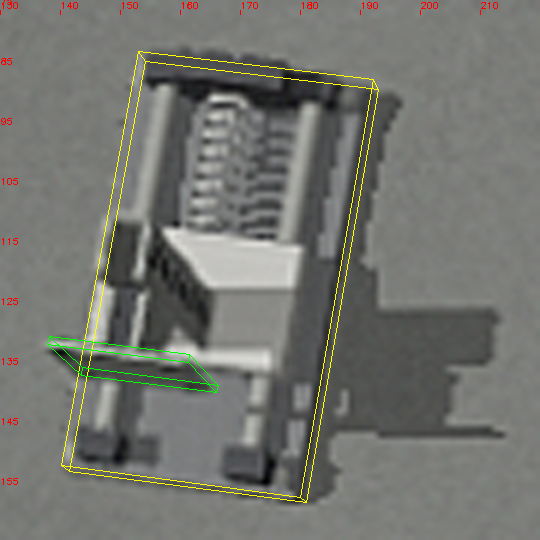

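View pics/p_side_jig.png

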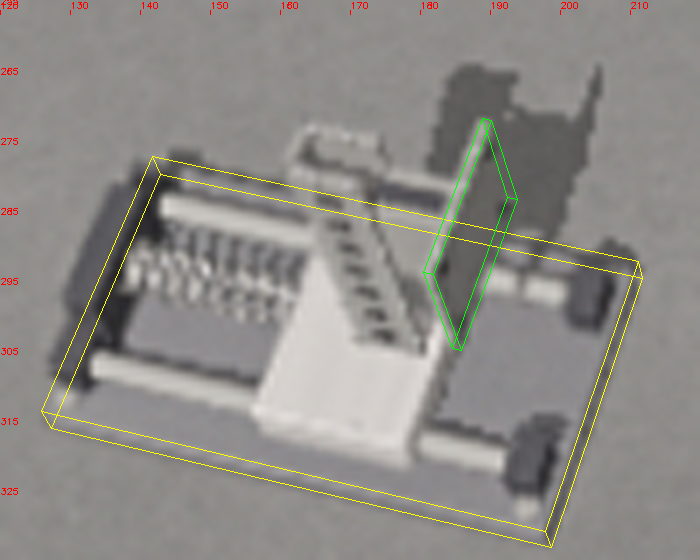

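```bash
cat > go.py <<'E'
from h import *
import sys
def need(tgt,yawdeg):
    s=bot.read_state();R=s["tcp_rot"];d=np.array(tgt)-s["position"]
    h=np.degrees(np.arctan2(-R[1,2],-R[0,2]))
    print("t",s["time_s"],"pos",s["position"].round(4),"heading(-z)",h.round(2),"yaw need",(h-yawdeg).round(2),"tilt x",R[:,0].round(4))
    print("d tool mm",(R.T@d*1e3).round(1),"F",s["force"].round(2),"M",s["moment"].round(3),"open",s["opening"]*87)
if __name__=="__main__": need([float(a) for a in sys.argv[1:4]],float(sys.argv[4]))
E
python3 go.py 0.5148 -0.1058 0.2326 7.5
python3 -m inch '{"dp":[[0,-8,-10],[0,-16,-20],[0,-20,-24],[0,-20,-24],[0,-20,-24],[0,-20,-24],[0,-20,-24],[0,-20,-24],[0,-20,-24],[0,-20,-24],[0,-20,-24],[0,-20,-24],[0,-20,-24],[0,-20,-24],[0,-20,-24],[0,-20,-24],[0,-20,-24],[0,-20,-24],[0,-20,-24],[0,-16,-20]],"yaw":[0,0,0,0,0,0,0,0,0,0,0,0,0,0,0,0,0,0,0,0]}' 87
python3 go.py 0.5148 -0.1058 0.2326 7.5
```

```text
t 0.2 pos [ 0.1599 -0.6037  0.2329] heading(-z) 14.83 yaw need 7.33 tilt x [-1.0e-04  1.3e-03 -1.0e+00]
d tool mm [   0.9 -390.5 -470.5] F [-0.44 -1.03 -0.11] M [-0.02   0.069  0.012] open 86.84523463633084
time_s: 1.87
position: [0.5058, -0.1166, 0.2336]
tcp_rot: [[-0.0, 0.257, -0.966], [0.001, -0.966, -0.257], [-1.0, -0.001, -0.0]]
force: [-0.3, -0.3, 0.2]
opening: 1.001
t 1.8667 pos [ 0.5058 -0.1166  0.2336] heading(-z) 14.9 yaw need 7.4 tilt x [-1.e-04  8.e-04 -1.e+00]
d tool mm [  1.   -8.1 -11.5] F [-0.31 -0.26  0.23] M [-0.066  0.055  0.013] open 87.07622978968348
```

```bash
python3 -m inch '{"dp":[[10,-4,-6],[20,-4,-6],[30,0,0],[30,0,0],[20,0,0],[10,0,0],[0,0,0],[0,0,0]],"yaw":[0,0,3.7,3.7,0,0,0,0]}'
python3 go.py 0.5148 -0.1058 0.02 7.5
python3 - <<'E'
from h import *
c=cams("2")
crop("top2",215,125,110,100,7,"t2"); crop("side2",200,150,100,85,7,"s2")
s=bot.read_state(); P=s["position"]
for n in c: print(n,proj(c[n],[P, P+s["tcp_rot"][:,0]*.011]))
E
```

```text
time_s: 2.53
position: [0.5148, -0.1089, 0.1135]
tcp_rot: [[-0.001, 0.129, -0.992], [0.0, -0.992, -0.129], [-1.0, -0.0, 0.001]]
force: [-0.4, 0.0, 0.6]
opening: 1.001
t 2.5333 pos [ 0.5148 -0.1089  0.1135] heading(-z) 7.42 yaw need -0.08 tilt x [-7.e-04  3.e-04 -1.e+00]
d tool mm [93.5 -3.  -0.5] F [-0.36  0.01  0.63] M [-0.053 -0.027  0.022] open 87.05575499735505
side [[247.11779049 208.41693626]
 [247.33702217 210.53610938]]
top [[256.73931561 179.32676834]
 [256.90925303 179.90475287]]
```

View pics/t2.png

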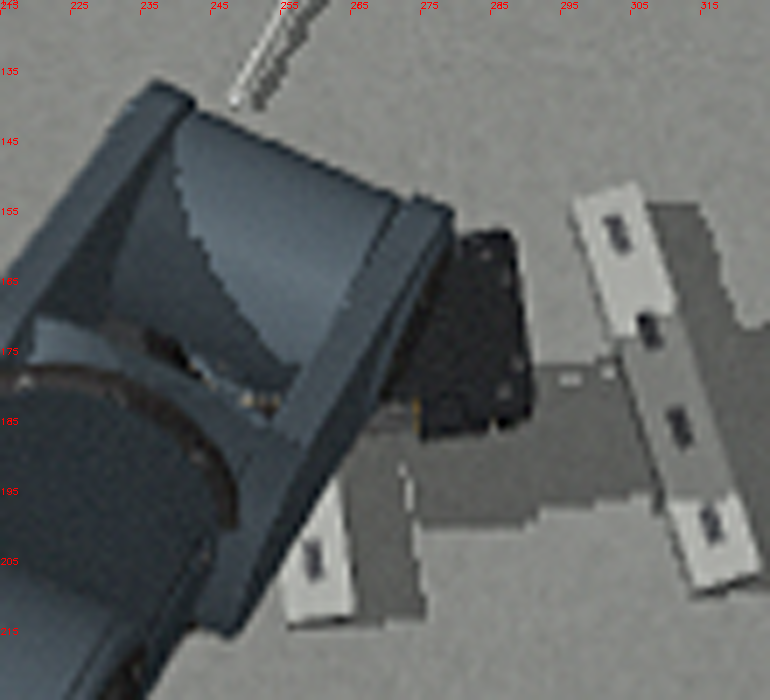

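View pics/s2.png

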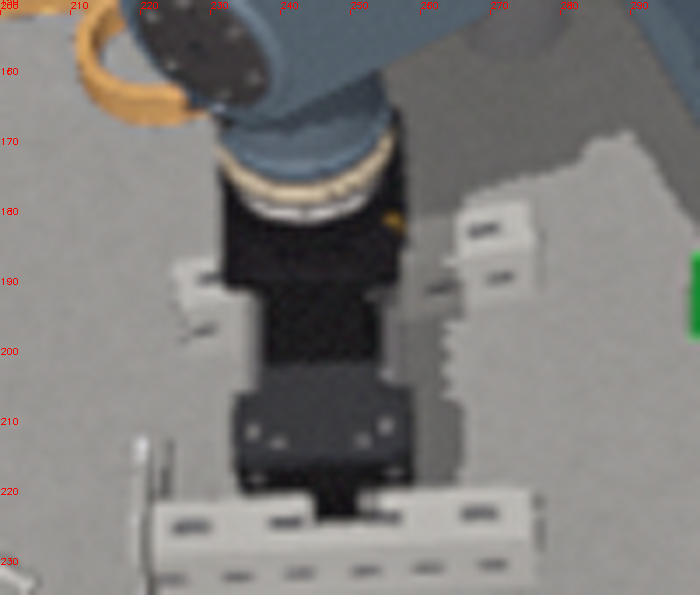

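Both views agree with the model. The finger at (248,222) in side sits over the middle of the rail and clear of its neighbour. I descend and grip.

```bash
python3 -m inch '{"dp":[[10,-1.5,0],[18,-1.5,0],[18,0,0],[18,0,0],[14,0,0],[8,0,0],[5,0,0],[2,0,0],[0,0,0]],"yaw":[0,0,0,0,0,0,0,0,0]}'
python3 go.py 0.5148 -0.1058 0.02 7.5
python3 -m inch '{"dp":[[0,0,0],[0,0,0],[0,0,0],[0,0,0],[0,0,0],[0,0,0],[0,0,0],[0,0,0],[0,0,0],[0,0,0]],"yaw":[0,0,0,0,0,0,0,0,0,0]}' 20
python3 go.py 0.5148 -0.1058 0.02 7.5
```

```text
time_s: 3.38
position: [0.5149, -0.1059, 0.0207]
tcp_rot: [[0.0, 0.129, -0.992], [-0.0, -0.992, -0.129], [-1.0, 0.0, -0.0]]
force: [-0.5, -0.1, -0.3]
opening: 1.0
t 3.3833 pos [ 0.5149 -0.1059  0.0207] heading(-z) 7.43 yaw need -0.07 tilt x [ 5.e-04 -2.e-04 -1.e+00]
d tool mm [ 0.7 -0.1  0.1] F [-0.54 -0.09 -0.26] M [-0.035  0.019 -0.031] open 86.99493539699597
time_s: 4.22
position: [0.5146, -0.1057, 0.0205]
tcp_rot: [[-0.0, 0.129, -0.992], [0.0, -0.992, -0.129], [-1.0, -0.0, 0.0]]
force: [-0.6, -0.1, 0.7]
opening: 0.341
t 4.2167 pos [ 0.5146 -0.1057  0.0205] heading(-z) 7.43 yaw need -0.07 tilt x [-1.e-04  2.e-04 -1.e+00]
d tool mm [ 0.5  0.1 -0.2] F [-0.59 -0.09  0.7 ] M [ 0.068 -0.074  0.06 ] open 29.655155085064706
```

```bash
python3 -m inch '{"dp":[[-3,0,0],[-6,0,0],[-10,0,0],[-15,0,0],[-20,0,0],[-20,0,0],[-20,0,0],[-15,0,0],[-10,0,0],[-5,0,0],[0,0,0],[0,0,0]],"yaw":[0,0,0,0,0,2.5,2.5,2.5,2.5,2.5,2.5,0.5]}' 0
python3 go.py 0.498 0.2187 0.145 -8.05
```

```text
time_s: 5.22
position: [0.5146, -0.1058, 0.1458]
tcp_rot: [[0.001, -0.141, -0.99], [-0.001, -0.99, 0.141], [-1.0, 0.0, -0.001]]
force: [-0.6, 0.7, -3.7]
opening: 0.341
t 5.2167 pos [ 0.5146 -0.1058  0.1458] heading(-z) -8.13 yaw need -0.08 tilt x [ 1.3e-03 -6.0e-04 -1.0e+00]
d tool mm [   0.6 -318.9   62.3] F [-0.62  0.68 -3.65] M [ 0.075  0.06  -0.034] open 29.68601297234718
```

```bash
python3 -m inch '{"dp":[[0,-6,6],[0,-12,8],[0,-20,8],[0,-27,8],[0,-30,8],[0,-30,8],[0,-30,8],[0,-30,4],[0,-30,4],[0,-30,0],[0,-26,0],[0,-20,0],[0,-14,0],[0,-9,0],[0,-4,0],[0,0,0],[0,0,0],[0,0,0]],"yaw":[0,0,0,0,0,0,0,0,0,0,0,0,0,0,0,0,0,0]}'
python3 go.py 0.498 0.2187 0.1315 -8.05
python3 - <<'E'
from h import *
c=cams("3")
s=bot.read_state(); P=s["position"];R=s["tcp_rot"];a=np.arctan2(-R[1,2],-R[0,2]);p=np.load("p.npy")
Y=(0,255,255);G=(0,255,0);z=P[2]*1e3-20.5
rb=box((-90,90),(-15,15),(z,z+40))+box((90,94),(-35,35),(z,z+64)); q=[P[0],P[1],a]
rec=box((0,4),(-35,35),(p[6]*1e3-32,p[6]*1e3+32))
def sh(L,o): return [(a+o,b+o,c) for a,b,c in L]
for n,o,b in(("top",p[7:9],(110,90,110,100,7)),("side",p[9:11],(150,250,110,80,7))):
    crop(n+"3",*b,n[0]+"3"); crop(n+"3",*b,n[0]+"3o",sh(lines(c[n],q,rb,Y)+lines(c[n],p[3:6],rec,G),o))
E
```

```text
time_s: 6.72
position: [0.4974, 0.2169, 0.1444]
tcp_rot: [[-0.001, -0.141, -0.99], [-0.0, -0.99, 0.141], [-1.0, 0.001, 0.001]]
force: [-0.2, -0.8, -3.1]
opening: 0.347
t 6.7167 pos [0.4974 0.2169 0.1444] heading(-z) -8.12 yaw need -0.07 tilt x [-1.e-03 -5.e-04 -1.e+00]
d tool mm [12.9 -1.9 -0.3] F [-0.25 -0.82 -3.07] M [0.079 0.051 0.047] open 30.14584506829298
```

View pics/t3o.png

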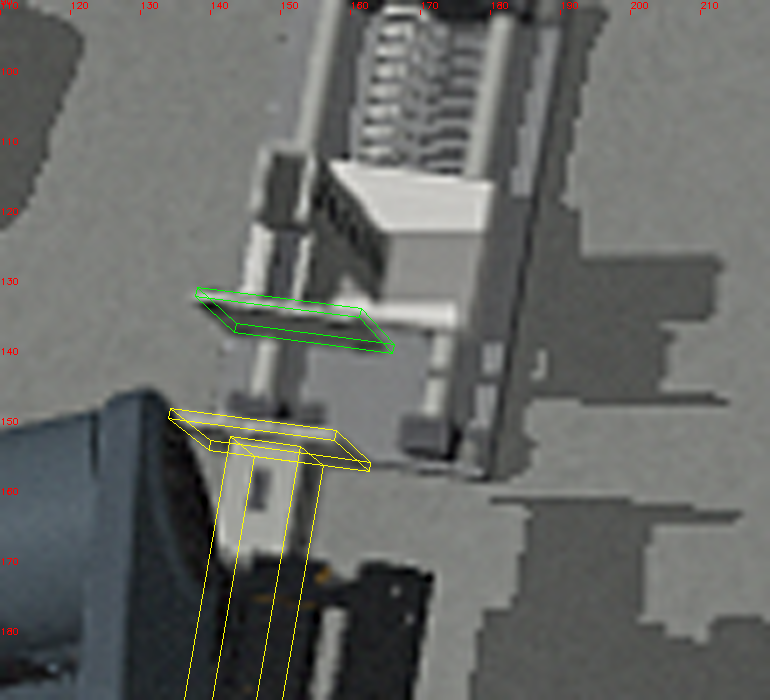

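View pics/s3o.png

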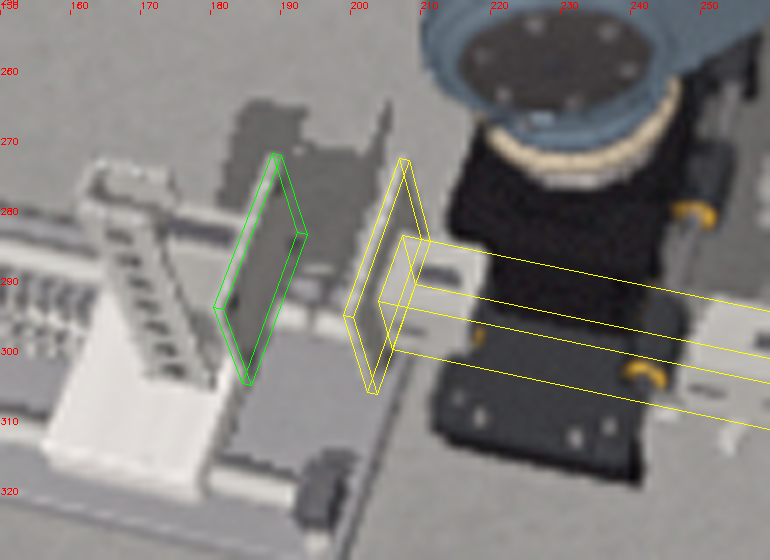

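View pics/s3.png

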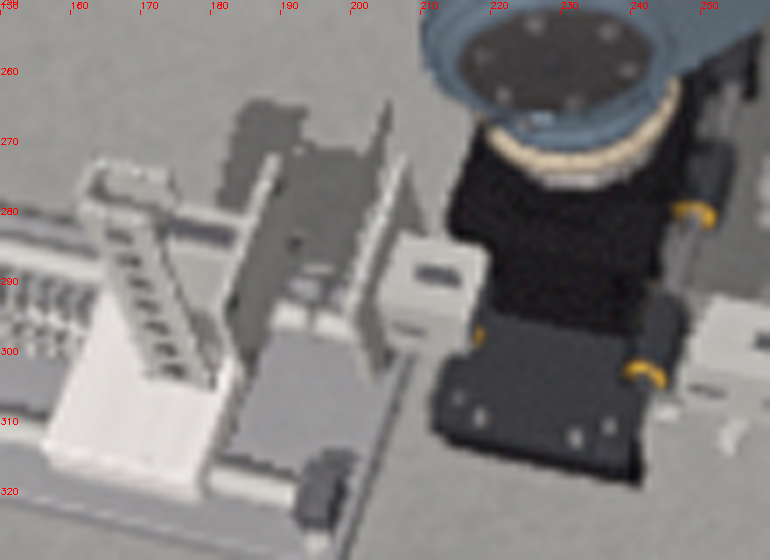

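The rail is level, aligned and fits the overlay. Plate corners are (206,272) and (200,295) in side, and the receiver's are (189,272) and (182,294). I lower 13 mm, close to about a 14 mm gap, then compare plate to plate.

```bash
python3 -m inch '{"dp":[[3,-1,-3],[4,-1,-5],[4,0,-6],[2,0,-6],[0,0,-6],[0,0,-5],[0,0,-3],[0,0,-1],[0,0,0],[0,0,0],[0,0,0]],"yaw":[0,0,0,0,0,0,0,0,0,0,0]}'
python3 go.py 0.498 0.2187 0.1315 -8.05
cat > look.py <<'E'
from h import *
import sys
t=sys.argv[1]
c=cams(t)
s=bot.read_state(); P=s["position"];R=s["tcp_rot"];a=np.arctan2(-R[1,2],-R[0,2]);p=np.load("p.npy")
Y=(0,255,255);G=(0,255,0);z=P[2]*1e3-20.5
rb=box((-90,90),(-15,15),(z,z+40))+box((90,94),(-35,35),(z,z+64)); q=[P[0],P[1],a]
rec=box((0,4),(-35,35),(p[6]*1e3-32,p[6]*1e3+32))
def sh(L,o): return [(a+o,b+o,c) for a,b,c in L]
for n,o,b in(("top",p[7:9],(128,122,48,36,16)),("side",p[9:11],(172,262,46,48,12))):
    crop(n+t,*b,n[0]+t); crop(n+t,*b,n[0]+t+"o",sh(lines(c[n],q,rb,Y)+lines(c[n],p[3:6],rec,G),o))
E
python3 look.py 4
```

```text
time_s: 7.73
position: [0.5324, 0.2149, 0.1316]
tcp_rot: [[-0.0, -0.14, -0.99], [-0.0, -0.99, 0.14], [-1.0, 0.0, 0.0]]
force: [0.8, 0.2, -2.7]
opening: 0.343
t 7.7333 pos [0.5324 0.2149 0.1316] heading(-z) -8.06 yaw need -0.01 tilt x [-5.e-04 -1.e-04 -1.e+00]
d tool mm [ 0.1  1.  34.6] F [ 0.84  0.16 -2.7 ] M [0.042 0.023 0.04 ] open 29.857842692907994
```

View pics/t4.png

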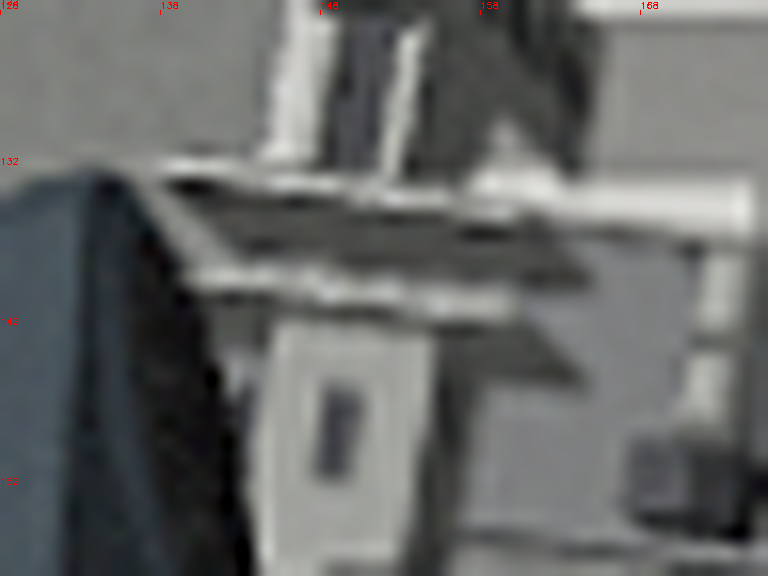

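View pics/t4o.png

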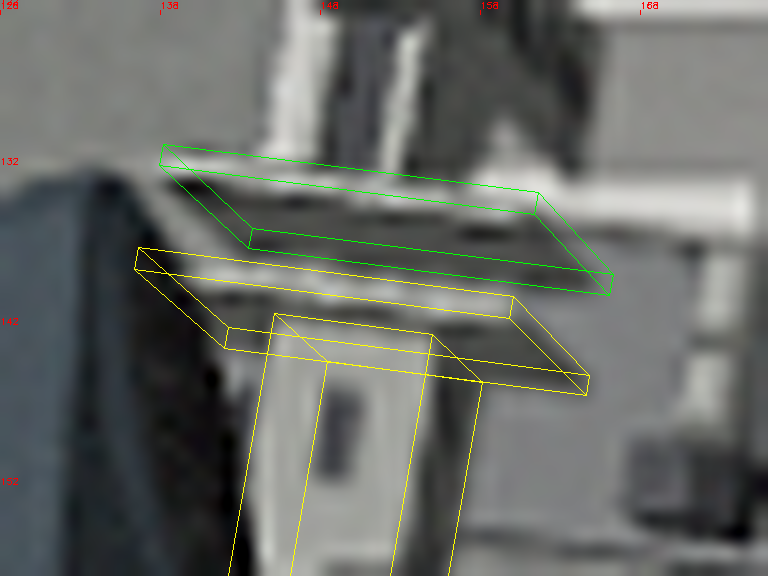

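View pics/s4.png

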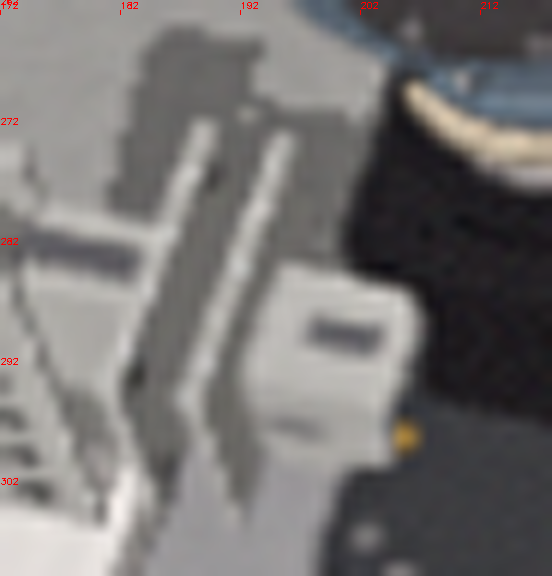

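View pics/s4o.png

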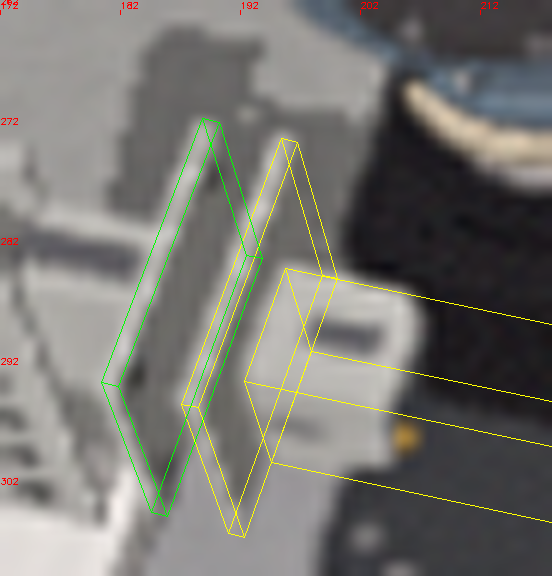

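I see the gap in both views: top shows the stripes at y≈133 and y≈140, side shows them as two parallel strips. Slopes read by eye disagree by a degree or two, so I measure them at sub-pixel level.

```bash
cat > sub.py <<'E'
from h import *
cal=pickle.load(open("cal.pkl","rb")); p=np.load("p.npy")
def unproj(c,uv,z):
    K=c["intrinsics"]; d=(np.array(uv)-K[:2,2])/K[0,0]
    s=d.copy()
    for _ in range(20): s=d/(1+c["k1"]*(s**2).sum(-1,keepdims=True))
    r=np.c_[s,np.ones(len(s))]@c["pose"][:3,:3].T; o=c["pose"][:3,3]
    return o+r*((z-o[2])/r[:,2])[:,None]
def sample(g,c,A,B,half,n=40,step=.1):
    """profiles perpendicular to image line from world A to B; returns list of offsets,profile"""
    a,b=proj(c,A)[0],proj(c,B)[0]; t=(b-a)/np.linalg.norm(b-a); nn=np.array([-t[1],t[0]])
    o=np.arange(-half,half+1e-6,step); k=np.linspace(0,1,n)
    pts=a+(b-a)*k[:,None]; m=pts[:,None,:]+o[None,:,None]*nn
    return cv2.remap(g,m[...,0].astype(np.float32),m[...,1].astype(np.float32),cv2.INTER_CUBIC),o,pts,nn,k
def stripe(g,c,A,B,half,k0,k1,off=0):
    pr,o,pts,nn,k=sample(g,c,A,B,half); pts=pts+off
    sel=(k>=k0)&(k<=k1); w=np.clip(pr-np.percentile(pr,60,axis=1,keepdims=True),0,None)**1.0
    cen=(w*o).sum(1)/w.sum(1); P=pts+cen[:,None]*nn
    return P[sel],cen[sel]
E
python3 - <<'E'
from sub import *
s=bot.read_state(); P=s["position"];q=np.array([P[0],P[1],np.radians(-8.06)])
for n in("top","side"):
    g=cv2.cvtColor(cv2.imread(f"pics/{n}4.png"),cv2.COLOR_BGR2GRAY).astype(np.float32)
    for nm,qq,x,z in(("rec",p[3:6],2,p[6]+.032),("rail",q,92,P[2]+.0435)):
        A=tf(qq,[x/1e3,.035,0])+[0,0,z];B=tf(qq,[x/1e3,-.035,0])+[0,0,z]
        U,cen=stripe(g,cal[n],A,B,2.0,.2 if n=="top" else .08,.92)
        W=unproj(cal[n],U,z); d=W[-1]-W[0]
        f=np.polyfit(W[:,1],W[:,0],1); r=W[:,0]-np.polyval(f,W[:,1])
        k=np.abs(r)<2*r.std(); f=np.polyfit(W[k,1],W[k,0],1)
        print(n,nm,"heading",np.degrees(-np.arctan(f[0])).round(2),"rms mm",(r[k].std()*1e3).round(2),"x at y=.21: model",(A[0,0]+(B-A)[0,0]*(.21-A[0,1])/(B-A)[0,1]).round(4),"meas",np.polyval(f,.21).round(4)); print(cen[::3].round(1).tolist())
E
```

```text
top rec heading -8.55 rms mm 1.83 x at y=.21: model 0.6444 meas 0.6443
[0.3, -1.2, -0.6, 0.5, 0.6, -0.2, 0.7, 0.4, -0.3, -0.9]
top rail heading -7.96 rms mm 0.29 x at y=.21: model 0.6247 meas 0.6241
[0.4, 0.3, 0.1, 0.0, 0.4, 0.3, 0.0, 0.3, 0.3, 0.1]
side rec heading -8.68 rms mm 0.39 x at y=.21: model 0.6444 meas 0.6459
[-0.4, -0.8, -1.2, -0.3, -0.4, -1.0, -0.3, -0.4, -0.5, -0.4, -0.4]
side rail heading -7.43 rms mm 0.21 x at y=.21: model 0.6247 meas 0.6264
[-0.4, -0.6, -0.6, -0.6, -0.6, -0.5, -0.7, -0.8, -0.5, -0.6, -0.8]
```

Run:
```python
from sub import *
G={n:cv2.cvtColor(cv2.imread(f"pics/{n}0.png"),cv2.COLOR_BGR2GRAY).astype(np.float32) for n in("top","side")}
q=p[3:6]
off={"top":p[7:9],"side":p[9:11]}
for n,a,b,nm in (("side",(-30,65),(200,65),"near long"),("side",(-30,65),(-30,-65),"front"),("top",(-30,65),(-30,-65),"front"),("top",(-30,65),(200,65),"left long"),("top",(-30,-65),(200,-65),"right long"),("side",(200,-65),(200,65),"back")):
  for z in(0,.016):
    A=tf(q,[a[0]/1e3,a[1]/1e3,z]);B=tf(q,[b[0]/1e3,b[1]/1e3,z])
    pr,o,pts,nn,k=sample(G[n]  ,cal[n],A,B,2.5,60)
    gr=np.gradient(cv2.GaussianBlur(pr,(7,1),0),axis=1)
    med=np.median(gr,axis=0); sg=np.sign(med[np.argmax(np.abs(med))])
    i=np.argmax(gr*sg,axis=1); U=pts+o[i][:,None]*nn; W=unproj(cal[n],U[4:-4],z)
    L=cv2.fitLine((W[:,:2]*1e3).astype(np.float32),cv2.DIST_HUBER,0,.01,.01).ravel()
    ang=np.degrees(np.arctan2(L[1],L[0])); ang=(ang+45)%90-45
    r=((W[:,:2]*1e3-L[2:])@[-L[1],L[0]])
    print(n,nm,z,"heading",ang.round(2),"med|r|",np.median(np.abs(r)).round(2),"off px",np.median(o[i]).round(2))
```

```text
side near long 0 heading -7.8 med|r| 0.35 off px 0.1
side near long 0.016 heading -7.79 med|r| 0.31 off px -1.9
side front 0 heading -7.97 med|r| 0.3 off px -0.3
side front 0.016 heading -11.98 med|r| 4.94 off px 0.5
top front 0 heading -8.07 med|r| 0.67 off px -0.75
top front 0.016 heading -8.71 med|r| 0.68 off px 0.0
top left long 0 heading -10.93 med|r| 4.98 off px 1.05
top left long 0.016 heading -8.22 med|r| 3.45 off px 1.15
top right long 0 heading -7.95 med|r| 0.06 off px -2.2
top right long 0.016 heading -7.8 med|r| 0.37 off px -1.25
side back 0 heading -3.3 med|r| 1.68 off px 0.95
side back 0.016 heading -12.7 med|r| 2.51 off px -0.5
```

The jig base edges give -7.9° (four clean edges agree within 0.2°), and the rail is held at -8.06°, so yaw is fine. The gap is about 15.5 mm. I close to about 3 mm to compare the edges directly.

```bash
python3 -m inch '{"dp":[[0,0,-1],[0,0,-2],[0,0,-2.5],[0,0,-2.5],[0,0,-2],[0,0,-1.5],[0,0,-1],[0,0,0],[0,0,0],[0,0,0]],"yaw":[0,0,0,0,0,0,0,0,0,0]}'
python3 go.py 0.5476 0.2117 0.1315 -8.05
python3 - <<'E'
from h import *
cams("5"); crop("top5",130,124,44,33,18,"t5"); crop("side5",174,264,40,44,13,"s5")
E
```

```text
time_s: 8.67
position: [0.545, 0.213, 0.1315]
tcp_rot: [[-0.0, -0.14, -0.99], [-0.0, -0.99, 0.14], [-1.0, 0.0, 0.0]]
force: [-0.0, -0.3, -3.4]
opening: 0.341
t 8.6667 pos [0.545  0.213  0.1315] heading(-z) -8.07 yaw need -0.02 tilt x [-4.e-04 -0.e+00 -1.e+00]
d tool mm [-0.   0.9 -2.7] F [-0.04 -0.29 -3.36] M [ 0.     0.036 -0.017] open 29.71008601609055
```

View pics/t5.png

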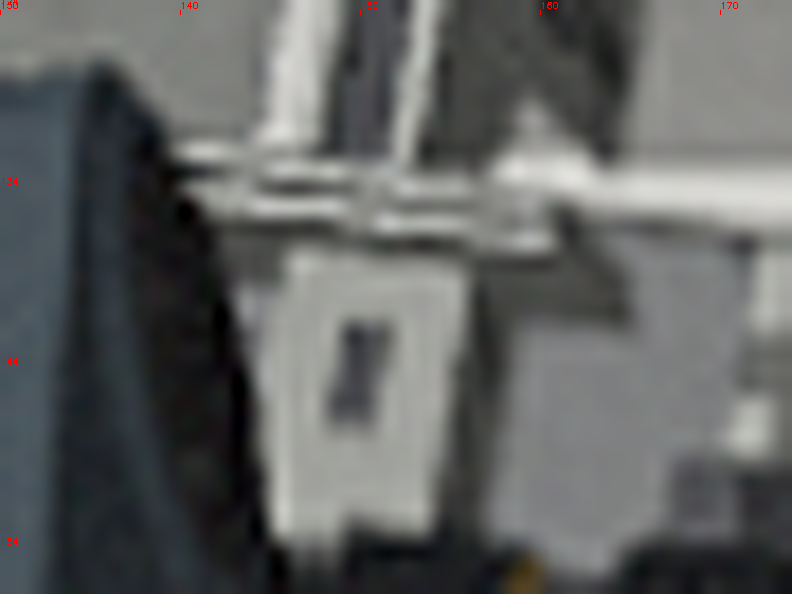

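View pics/s5.png

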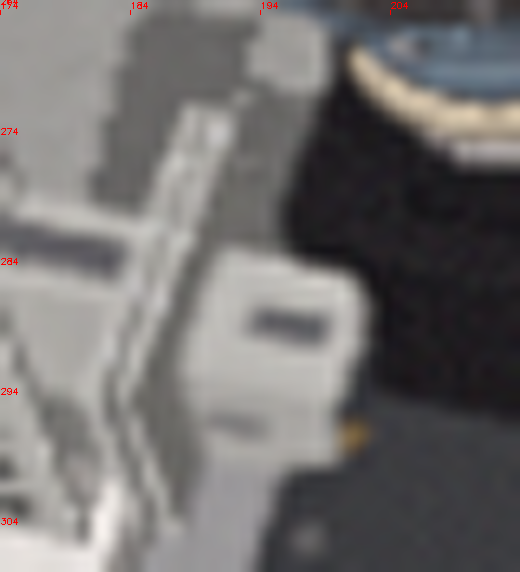

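```bash
python3 - <<'E'
from sub import *
a=np.radians(-8.06); X=np.array([np.cos(a),np.sin(a),0]);Yv=np.array([-np.sin(a),np.cos(a),0]);Z=np.array([0,0,1.])
for y in(.035,-.035):
  P=np.array([.6407,.1985,.175])+y*Yv
  for n in("side","top"): print(y,n,[((proj(cal[n],P+.001*v)-proj(cal[n],P))[0]).round(3).tolist() for v in(X,Yv,Z)])
E
python3 - <<'E'
import sys; sys.path.insert(0,'.')
import os; os.chdir('.')
from h import *
crop("side5",180,268,16,20,28,"s5far"); crop("side5",176,288,20,20,28,"s5near")
A=cv2.imread("pics/s5far.png");B=cv2.imread("pics/s5near.png");h=560
cv2.imwrite("pics/s5z.png",cv2.resize(np.hstack([A,B]),None,fx=.79,fy=.79))
crop("top5",150,128,20,18,32,"t5z")
E
```

```text
0.035 side [[-0.349, -0.077], [-0.123, 0.323], [-0.066, -0.176]]
0.035 top [[0.062, -0.335], [-0.332, -0.042], [-0.091, -0.084]]
-0.035 side [[-0.341, -0.071], [-0.117, 0.306], [-0.058, -0.185]]
-0.035 top [[0.06, -0.337], [-0.337, -0.044], [-0.077, -0.083]]
```

View pics/s5z.png

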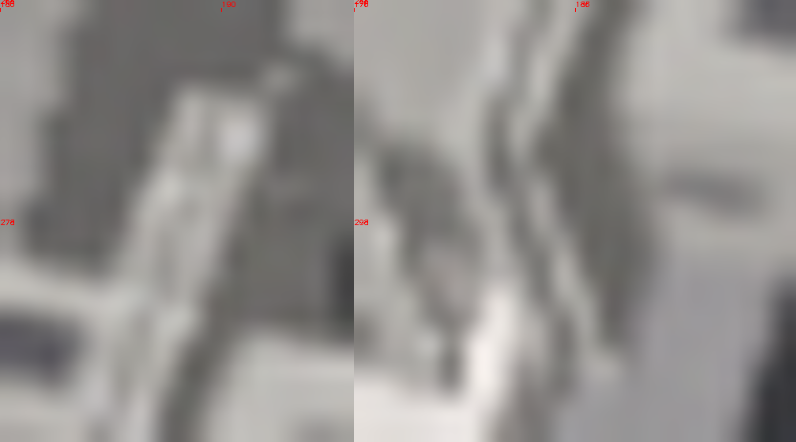

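View pics/t5z.png

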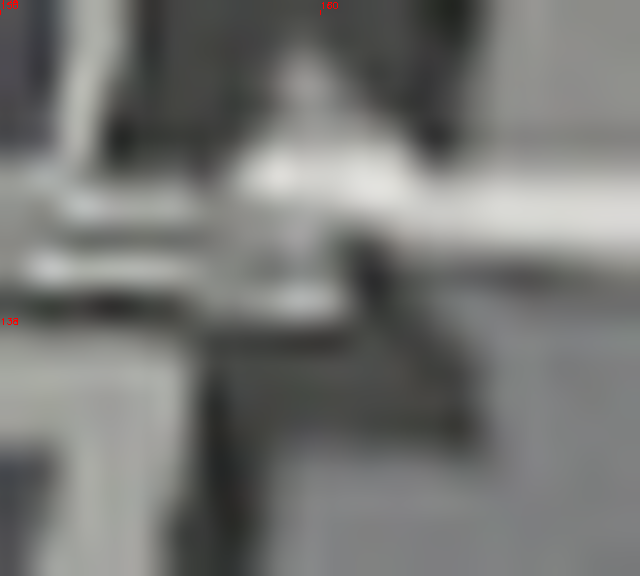

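```bash
cat > ends.py <<'E'
from sub import *
def load(n,t): return cv2.cvtColor(cv2.imread(f"pics/{n}{t}.png"),cv2.COLOR_BGR2GRAY).astype(np.float32)
def endprof(g,c,A,B,ext=3,inn=4):
    a,b=proj(c,A)[0],proj(c,B)[0]; t=(b-a)/np.linalg.norm(b-a); nn=np.array([-t[1],t[0]])
    # refine perpendicular offset: take max over +-1px
    o=np.arange(-inn,ext+.01,.25); w=np.arange(-1.5,1.51,.25)
    m=b+o[:,None,None]*t+w[None,:,None]*nn
    return o,cv2.remap(g,m[...,0].astype(np.float32),m[...,1].astype(np.float32),cv2.INTER_CUBIC)
E
python3 - <<'E'
from ends import *
P=np.array([.5324,.2149,.1316]); q=np.array([P[0],P[1],np.radians(-8.06)])
def show(n,t,qq,x,z,rev):
    e=[tf(qq,[x/1e3,s*.035,0])+[0,0,z] for s in(1,-1)]
    if rev: e=e[::-1]
    o,m=endprof(load(n,t),cal[n],e[0],e[1])
    print(n,t,x,"rev(+y end)" if rev else "-y end"); print(o[::2].tolist()); print(m.max(1)[::2].round().tolist()); print(m.mean(1)[::2].round().tolist())
zr=p[6]+.032; zz=P[2]+.0435
show("side",0,p[3:6],2,zr,0); show("side",4,p[3:6],2,zr,0); show("side",4,q,92,zz,0)
show("top",0,p[3:6],2,zr,1); show("top",4,q,92,zz,0)
E
```

```text
side 0 2 -y end
[-4.0, -3.5, -3.0, -2.5, -2.0, -1.5, -1.0, -0.5, 0.0, 0.5, 1.0, 1.5, 2.0, 2.5, 3.0]
[161.0, 162.0, 167.0, 167.0, 164.0, 146.0, 119.0, 99.0, 96.0, 102.0, 98.0, 95.0, 95.0, 95.0, 97.0]
[132.0, 134.0, 137.0, 136.0, 133.0, 123.0, 108.0, 95.0, 93.0, 94.0, 94.0, 94.0, 94.0, 93.0, 93.0]
side 4 2 -y end
[-4.0, -3.5, -3.0, -2.5, -2.0, -1.5, -1.0, -0.5, 0.0, 0.5, 1.0, 1.5, 2.0, 2.5, 3.0]
[174.0, 176.0, 181.0, 181.0, 178.0, 159.0, 131.0, 109.0, 108.0, 114.0, 110.0, 105.0, 105.0, 105.0, 109.0]
[143.0, 147.0, 151.0, 150.0, 146.0, 135.0, 118.0, 105.0, 102.0, 104.0, 105.0, 104.0, 103.0, 103.0, 104.0]
side 4 92 -y end
[-4.0, -3.5, -3.0, -2.5, -2.0, -1.5, -1.0, -0.5, 0.0, 0.5, 1.0, 1.5, 2.0, 2.5, 3.0]
[188.0, 192.0, 189.0, 183.0, 177.0, 175.0, 166.0, 138.0, 111.0, 102.0, 112.0, 133.0, 153.0, 159.0, 158.0]
[149.0, 151.0, 148.0, 146.0, 144.0, 143.0, 136.0, 121.0, 106.0, 100.0, 106.0, 118.0, 135.0, 150.0, 155.0]
top 0 2 rev(+y end)
[-4.0, -3.5, -3.0, -2.5, -2.0, -1.5, -1.0, -0.5, 0.0, 0.5, 1.0, 1.5, 2.0, 2.5, 3.0]
[182.0, 189.0, 190.0, 188.0, 196.0, 203.0, 197.0, 183.0, 167.0, 153.0, 141.0, 134.0, 126.0, 124.0, 124.0]
[134.0, 131.0, 125.0, 121.0, 124.0, 131.0, 137.0, 139.0, 138.0, 135.0, 132.0, 129.0, 126.0, 123.0, 123.0]
top 4 92 -y end
[-4.0, -3.5, -3.0, -2.5, -2.0, -1.5, -1.0, -0.5, 0.0, 0.5, 1.0, 1.5, 2.0, 2.5, 3.0]
[180.0, 171.0, 170.0, 171.0, 174.0, 172.0, 166.0, 152.0, 133.0, 118.0, 118.0, 124.0, 129.0, 135.0, 138.0]
[139.0, 131.0, 127.0, 126.0, 131.0, 133.0, 132.0, 124.0, 110.0, 98.0, 97.0, 101.0, 109.0, 116.0, 121.0]
```

Run:
```python
from ends import *
P=np.array([.5324,.2149,.1316]); q=np.array([P[0],P[1],np.radians(-8.06)])
def show(n,t,qq,x,z,rev):
    e=[tf(qq,[x/1e3,s*.035,0])+[0,0,z] for s in(1,-1)]
    if rev: e=e[::-1]
    o,m=endprof(load(n,t),cal[n],e[0],e[1],4)
    print(n,t,x); print(o[::2].tolist()); print(m.max(1)[::2].round().tolist()); print(m.mean(1)[::2].round().tolist())
zr=p[6]+.032; zz=P[2]+.0435
show("side",0,p[3:6],2,zr,1); show("side",4,q,92,zz,1)
# bottom front edges, top view: profile along vertical of face (top->bottom) at several y
for n,t,nm,qq,x,z0 in(("top",0,"rec",p[3:6],0,p[6]),("top",4,"rail",q,90,P[2]+.0115),("side",0,"rec",p[3:6],0,p[6]),("side",4,"rail",q,90,P[2]+.0115)):
  for ys in ((-.028,-.024,-.02) if n=="top" else (.022,.026,.03)):
    A=tf(qq,[x/1e3,ys,0])+[0,0,z0+.032];B=tf(qq,[x/1e3,ys,0])+[0,0,z0-.032]
    o,m=endprof(load(n,t),cal[n],A,B,3,5); print(n,nm,ys,m[:,6][::2].round().astype(int).tolist())
```

```text
side 0 2
[-4.0, -3.5, -3.0, -2.5, -2.0, -1.5, -1.0, -0.5, 0.0, 0.5, 1.0, 1.5, 2.0, 2.5, 3.0, 3.5, 4.0]
[171.0, 178.0, 186.0, 189.0, 187.0, 176.0, 172.0, 174.0, 176.0, 176.0, 176.0, 173.0, 166.0, 159.0, 154.0, 152.0, 155.0]
[141.0, 142.0, 144.0, 147.0, 145.0, 141.0, 135.0, 132.0, 133.0, 136.0, 142.0, 146.0, 146.0, 140.0, 132.0, 126.0, 121.0]
side 4 92
[-4.0, -3.5, -3.0, -2.5, -2.0, -1.5, -1.0, -0.5, 0.0, 0.5, 1.0, 1.5, 2.0, 2.5, 3.0, 3.5, 4.0]
[180.0, 187.0, 193.0, 191.0, 183.0, 175.0, 175.0, 179.0, 184.0, 184.0, 177.0, 168.0, 161.0, 156.0, 161.0, 161.0, 156.0]
[146.0, 150.0, 156.0, 155.0, 150.0, 144.0, 144.0, 146.0, 152.0, 155.0, 155.0, 149.0, 140.0, 133.0, 127.0, 122.0, 118.0]
top rec -0.028 [63, 62, 67, 70, 70, 70, 66, 58, 60, 73, 87, 104, 115, 124, 128, 128, 127]
top rec -0.024 [58, 47, 65, 76, 75, 73, 69, 57, 50, 58, 73, 92, 113, 123, 129, 130, 128]
top rec -0.02 [55, 36, 48, 69, 79, 75, 72, 73, 67, 60, 64, 78, 97, 113, 123, 131, 131]
top rail -0.028 [75, 77, 74, 73, 71, 70, 66, 65, 75, 89, 105, 115, 121, 127, 129, 127, 126]
top rail -0.024 [55, 69, 75, 72, 72, 72, 70, 69, 77, 88, 104, 121, 129, 132, 134, 133, 131]
top rail -0.02 [55, 56, 68, 75, 73, 70, 71, 72, 77, 88, 103, 115, 124, 131, 136, 135, 132]
side rec 0.022 [97, 96, 96, 94, 91, 90, 91, 94, 100, 114, 127, 138, 141, 140, 139, 137, 137]
side rec 0.026 [96, 94, 94, 96, 96, 91, 88, 92, 103, 122, 135, 145, 145, 142, 139, 137, 138]
side rec 0.03 [95, 97, 96, 92, 81, 71, 69, 78, 95, 109, 122, 128, 134, 138, 139, 138, 138]
side rail 0.022 [119, 119, 122, 123, 122, 119, 121, 127, 134, 142, 149, 151, 153, 154, 154, 154, 153]
side rail 0.026 [104, 106, 108, 107, 107, 109, 114, 122, 131, 140, 146, 152, 154, 155, 155, 154, 153]
side rail 0.03 [102, 102, 102, 103, 104, 106, 112, 120, 131, 141, 149, 154, 155, 154, 152, 152, 154]
```

Run:
```python
from h import *
crop("side0",176,286,18,24,24,"a0"); crop("side4",184,286,18,24,24,"a4")
A=cv2.imread("pics/a0.png");B=cv2.imread("pics/a4.png"); cv2.imwrite("pics/a.png",cv2.resize(np.hstack([A,B]),None,fx=.9,fy=.9))
```

```text
(no output)
```

View pics/a.png

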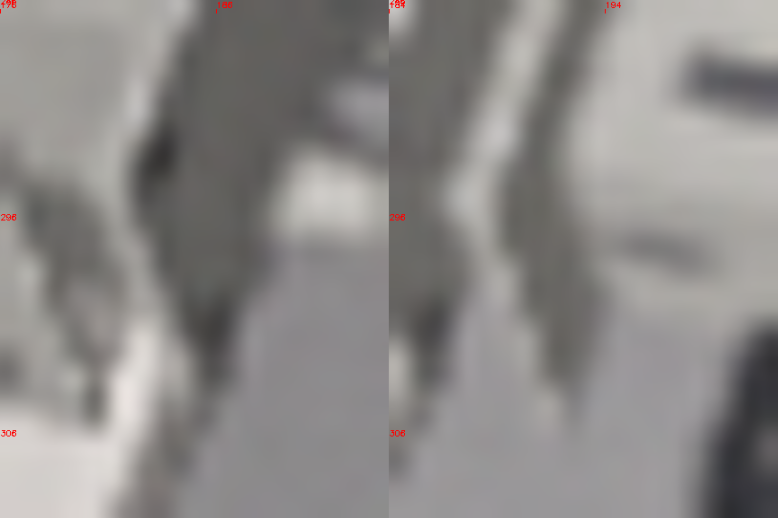

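Both side-view stripe ends and the lower edges agree: the rail sits about 2 mm too high for the receiver, and the lateral error is about 0. I lower 2.2 mm and make contact slowly.

```bash
python3 -m inch '{"dp":[[1,0,0],[1,0,0],[0.2,0,0],[0,0,-0.5],[0,0,-0.5],[0,0,-0.5],[0,0,-0.5],[0,0,-0.5],[0,0,-0.5],[0,0,-0.5],[0,0,-0.5],[0,0,-0.5],[0,0,-0.5],[0,0,-0.5],[0,0,-0.5],[0,0,0],[0,0,0]],"yaw":[0,0,0,0,0,0,0,0,0,0,0,0,0,0,0,0,0]}'
python3 go.py 0.5476 0.2117 0.1293 -8.05
python3 - <<'E'
from h import *
cams("6"); crop("top6",130,124,44,33,18,"t6"); crop("side6",174,264,40,44,13,"s6")
E
```

```text
time_s: 10.18
position: [0.5509, 0.2123, 0.1293]
tcp_rot: [[-0.001, -0.14, -0.99], [0.0, -0.99, 0.14], [-1.0, 0.0, 0.001]]
force: [-3.2, 0.1, -1.5]
opening: 0.341
t 10.1833 pos [0.5509 0.2123 0.1293] heading(-z) -8.07 yaw need -0.02 tilt x [-6.e-04  0.e+00 -1.e+00]
d tool mm [-0.   1.   3.2] F [-3.16  0.14 -1.52] M [0.145 0.336 0.037] open 29.701958970905117
```

View pics/t6.png

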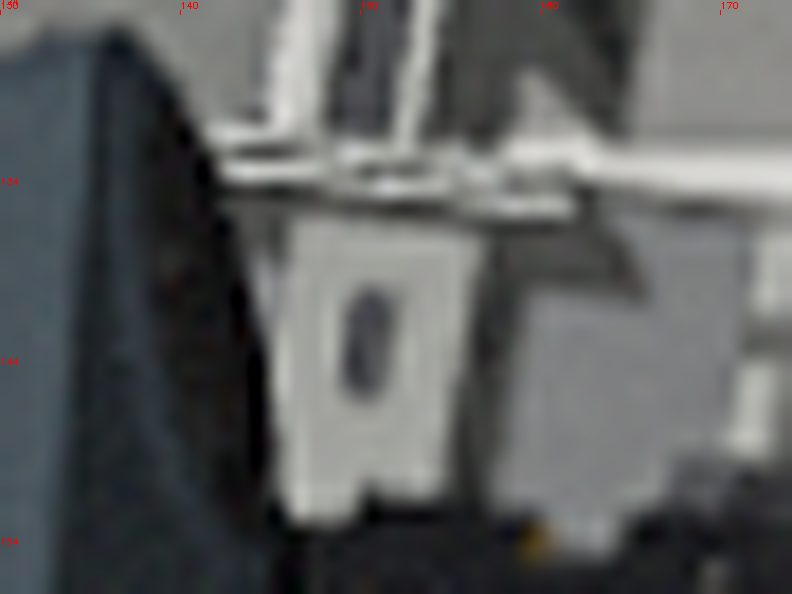

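View pics/s6.png

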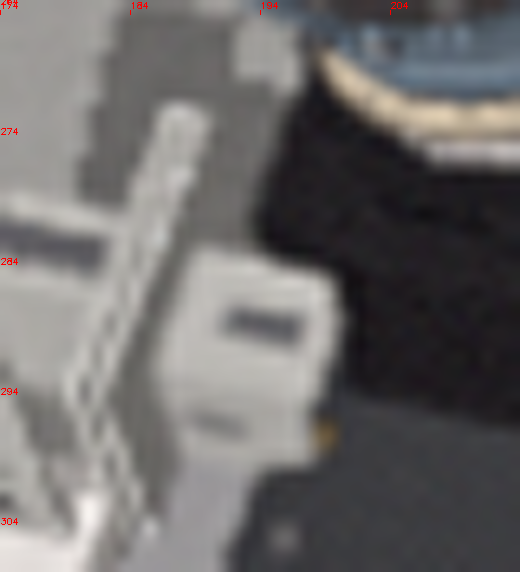

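Contact is made at about 3 N. The two strips merge in both views, ends flush at (188,272) in side and (162,136) in top. I push on gradually.

```bash
python3 -m inch '{"dp":[[0,0,-0.5],[0,0,-1],[0,0,-1],[0,0,-1],[0,0,-1],[0,0,-1],[0,0,-1],[0,0,-1],[0,0,-1],[0,0,-1],[0,0,-1],[0,0,-0.5],[0,0,0],[0,0,0],[0,0,0],[0,0,0]],"yaw":[0,0,0,0,0,0,0,0,0,0,0,0,0,0,0,0]}'
python3 go.py 0.5476 0.2117 0.1293 -8.05
python3 - <<'E'
from h import *
import time
F=[];M=[]
for i in range(8):
    cams("7"); s=bot.read_state(); F.append(s["force"]);M.append(s["moment"])
F=np.array(F);print(F.mean(0).round(2),F.std(0).round(2),np.mean(M,0).round(3),s["time_s"])
u=np.array([np.cos(np.radians(-8.07)),np.sin(np.radians(-8.07)),0]);print("push",-(F@u).mean())
E
```

```text
time_s: 11.62
position: [0.5603, 0.2109, 0.1292]
tcp_rot: [[-0.004, -0.141, -0.99], [0.0, -0.99, 0.141], [-1.0, 0.0, 0.004]]
force: [-7.1, 1.4, -0.7]
opening: 0.342
t 11.6167 pos [0.5603 0.2109 0.1292] heading(-z) -8.08 yaw need -0.03 tilt x [-3.7e-03  2.0e-04 -1.0e+00]
d tool mm [-0.1  1.  12.7] F [-7.09  1.41 -0.75] M [ 0.364  0.974 -0.063] open 29.755379103776914
[-6.82  2.44 -0.24] [0.68 0.55 0.47] [ 0.358  0.935 -0.066] 12.4167
push 7.096763147178562
```

```bash
python3 -m inch '{"dp":[[0,0,-1],[0,0,-1],[0,0,-1],[0,0,-1],[0,0,-1],[0,0,-0.5],[0,0,0],[0,0,0],[0,0,0],[0,0,0]],"yaw":[0,0,0,0,0,0,0,0,0,0]}'
cat > fin.py <<'E'
from ends import *
import sys
t=sys.argv[1]; F=[];M=[];Z=[]
for i in range(6):
    c=cams(t); s=bot.read_state(); F.append(s["force"]);M.append(s["moment"]);Z.append(s["position"])
F=np.array(F);P=np.mean(Z,0);print("F",F.mean(0).round(2),F.std(0).round(2),"M",np.mean(M,0).round(3),s["time_s"],"pos",P.round(4),"-z",(-s["tcp_rot"][:,2]).round(4),"open",s["opening"]*87)
u=np.array([np.cos(np.radians(-8.07)),np.sin(np.radians(-8.07)),0]);print("push",-(F@u).mean())
# carriage travel: phase correlation of carriage/upright top patch
for n,(x,y,w,h) in(("side",(158,272,24,48)),("top",(157,112,26,22))):
    a=load(n,0);b=load(n,t)
    T=a[y:y+h,x:x+w]; S=b[y-14:y+h+14,x-14:x+w+14]
    r=cv2.matchTemplate(S,T,cv2.TM_CCOEFF_NORMED); _,mx,_,l=cv2.minMaxLoc(r)
    i,j=l[1],l[0]
    sx=(r[i,j-1]-r[i,j+1])/2/(r[i,j-1]+r[i,j+1]-2*r[i,j]);sy=(r[i-1,j]-r[i+1,j])/2/(r[i-1,j]+r[i+1,j]-2*r[i,j])
    d=np.array([j+sx-14,i+sy-14]); J=(proj(cal[n],p[3:6].tolist()[:2]+[.08]+0*u)-proj(cal[n],np.r_[p[3:5],.08]-u*.02))[0]/20
    J=(proj(cal[n],np.r_[p[3:5],.09]+u*.06)-proj(cal[n],np.r_[p[3:5],.09]+u*.04))[0]/20
    print(n,"shift",d.round(2),"score",round(mx,3),"travel mm",(d@J/(J@J)).round(2))
crop("top"+t,130,116,44,36,18,"t"+t); crop("side"+t,166,262,46,46,12,"s"+t)
E
python3 fin.py 8
```

```text
time_s: 13.25
position: [0.5646, 0.2104, 0.129]
tcp_rot: [[-0.006, -0.141, -0.99], [0.0, -0.99, 0.141], [-1.0, 0.001, 0.006]]
force: [-7.9, 2.9, 0.6]
opening: 0.342
F [-8.59  2.79  0.78] [0.56 0.57 0.27] M [ 0.423  1.141 -0.099] 13.85 pos [0.5646 0.2104 0.1291] -z [ 0.99   -0.1407 -0.0061] open 29.88325812617265
push 8.899320073648882
side shift [-5.73 -1.27] score 0.931 travel mm 17.72
top shift [ 0.96 -5.56] score 0.894 travel mm 17.54
```

View pics/t8.png

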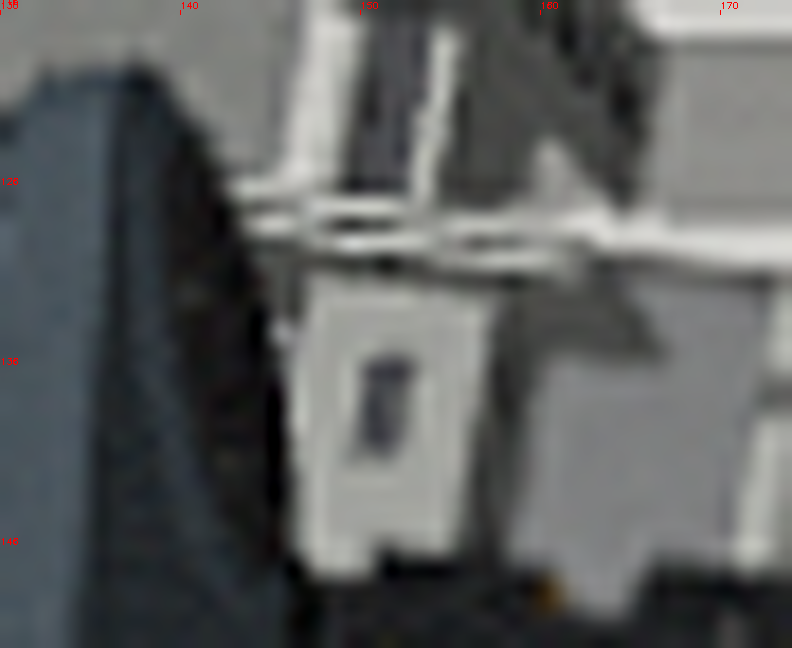

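View pics/s8.png

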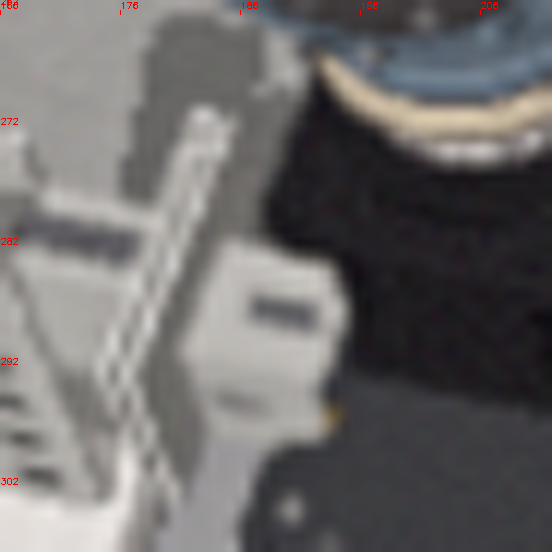

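Run:
```python
from ends import *
u=np.array([np.cos(np.radians(-8)),np.sin(np.radians(-8)),0])
g=load("side",8); c=cal["side"]; pp=p.copy(); pp[6]-=.0022
q=np.r_[pp[3:5]+u[:2]*.0176,np.radians(-8)]
o=np.arange(-4,3.01,.25)
for x in np.arange(-.008,.009,.002):
    e=[tf(q,[x,s*.035,0])+[0,0,pp[6]+.032] for s in(1,-1)]
    a,b=proj(c,e[0])[0],proj(c,e[1])[0];t=(b-a)/np.linalg.norm(b-a);m=b+o[:,None]*t
    v=cv2.remap(g,m[:,0].astype(np.float32)[None],m[:,1].astype(np.float32)[None],cv2.INTER_CUBIC)[0]
    a2=a-o[:,None]*0; m2=a-o[:,None]*t
    print((x*1e3).round(),v[::2].round().astype(int).tolist())
crop("side8",166,262,90,60,8,"s8w")
crop("side8",178,266,14,12,45,"s8f")
```

```text
-8.0 [102, 105, 103, 101, 99, 99, 100, 101, 102, 107, 122, 133, 137, 142, 150]
-6.0 [113, 108, 106, 110, 111, 105, 99, 99, 101, 106, 122, 135, 129, 119, 121]
-4.0 [159, 152, 139, 138, 138, 130, 115, 105, 102, 102, 108, 115, 112, 101, 99]
-2.0 [194, 190, 178, 174, 164, 146, 127, 112, 104, 101, 102, 103, 105, 105, 102]
0.0 [186, 181, 180, 181, 173, 152, 121, 106, 101, 101, 105, 105, 105, 105, 104]
2.0 [185, 175, 172, 174, 179, 179, 151, 119, 102, 101, 104, 105, 105, 105, 104]
4.0 [180, 168, 169, 176, 190, 197, 169, 128, 103, 103, 103, 105, 105, 104, 104]
6.0 [164, 157, 158, 161, 173, 177, 156, 121, 103, 104, 102, 105, 105, 104, 103]
8.0 [125, 123, 129, 130, 131, 131, 123, 108, 103, 103, 101, 103, 103, 103, 103]
```

View pics/s8w.png

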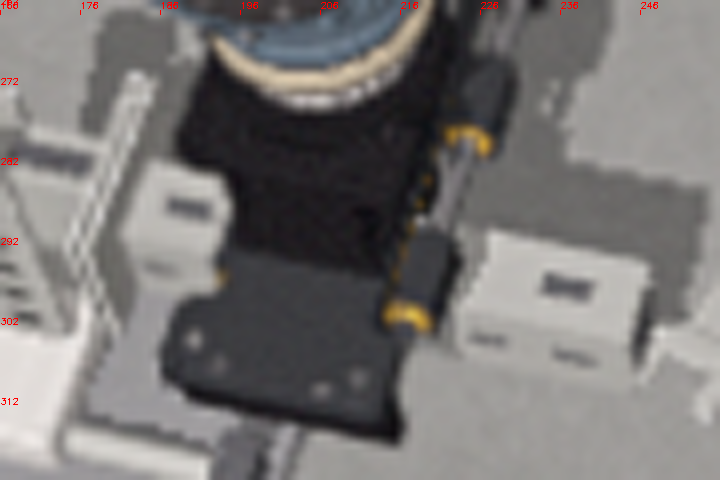

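View pics/s8f.png

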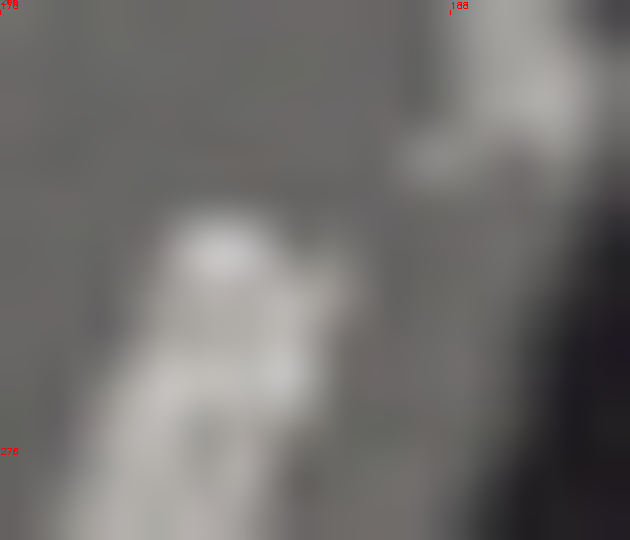

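The side crop of the far end (183,271) shows the rail's strip ending about 0.7 px lower than the receiver's, so the rail may be slightly low or off sideways. I check with a pose overlay for pitch, and compare the lateral ends in top.

```bash
cat > ov.py <<'E'
from ends import *
import sys
t=sys.argv[1]
s=bot.read_state();P=s["position"];R=s["tcp_rot"]
F=np.c_[-R[:,2],-R[:,1],-R[:,0]]  # rail axes
if np.linalg.det(F)<0: F[:,1]*=-1
def w(L): return P+F@(np.array(L)*1.0-[0,0,.0205])
rb=box((-90,90),(-15,15),(0,40))+box((90,94),(-35,35),(0,64))
for n,o,b in(("top",p[7:9],(125,116,60,56,12)),("side",p[9:11],(166,262,90,60,8))):
    L=[(proj(cal[n],w(a))[0]+o,proj(cal[n],w(bb))[0]+o,(0,255,255)) for a,bb in rb]
    crop(n+t,*b,n[0]+t+"ov",L)
E
python3 ov.py 8
```

```text
(no output)
```

View pics/s8ov.png

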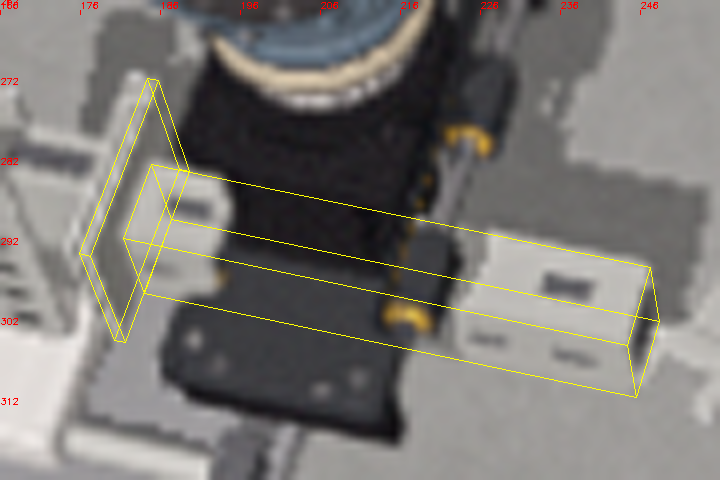

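View pics/t8ov.png

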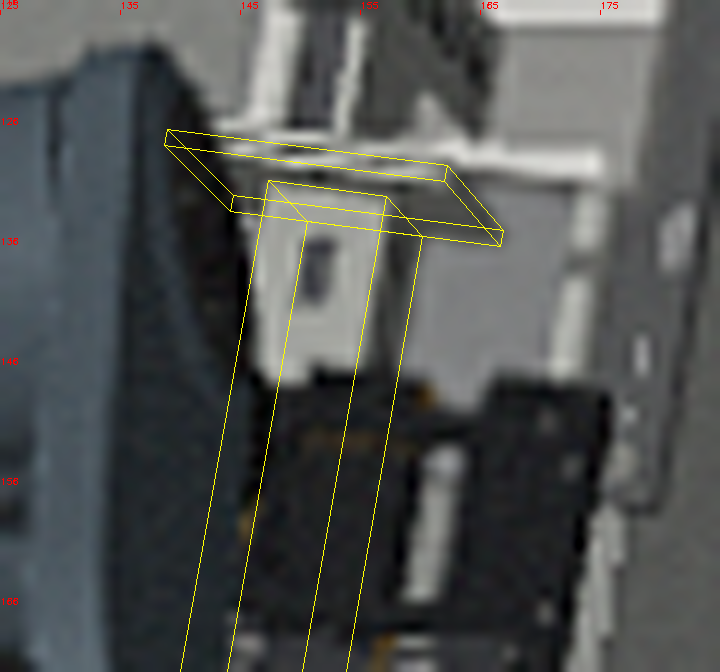

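Run:
```python
from ends import *
u=np.array([np.cos(np.radians(-8)),np.sin(np.radians(-8)),0])
c=cal["side"]; z=p[6]-.0022+.032
o=np.arange(-5,4.01,.1)
def end(g,q,x,zz,sg):
    e=[tf(q,[x,s*.035,0])+[0,0,zz] for s in(1,-1)]
    if sg>0:e=e[::-1]
    a,b=proj(c,e[0])[0],proj(c,e[1])[0];t=(b-a)/np.linalg.norm(b-a);m=b+o[:,None]*t
    v=cv2.remap(g,m[:,0].astype(np.float32)[None],m[:,1].astype(np.float32)[None],cv2.INTER_CUBIC)[0]
    hi=np.percentile(v[o<-1.8],70); lo=v[(o>-.3)&(o<.8)].min(); h=(hi+lo)/2
    k=np.where((v[:-1]>=h)&(v[1:]<h)&(o[:-1]>-3))[0]
    return o[k[0]].round(2) if len(k) else None
for t,tr,gap in((0,0,None),(4,0,15.5),(5,0,3),(6,5,0),(7,14,0),(8,17.6,0)):
    g=load("side",t); q=np.r_[p[3:5]+u[:2]*tr/1e3,np.radians(-8)]
    print(t,"rec",[end(g,q,x,z,-1) for x in(.002,.003,.004,.005)],"rail",[end(g,q,-.002-gap/1e3+d,z,-1) for d in(-.002,-.001,0,.001)] if gap is not None else "")
```

```text
0 rec [np.float64(-0.9), np.float64(-0.8), np.float64(-0.8), np.float64(-0.7)] rail 
4 rec [np.float64(-0.9), np.float64(-0.9), np.float64(-0.8), np.float64(-0.7)] rail [np.float64(-0.8), np.float64(-0.7), np.float64(-0.7), np.float64(-0.6)]
5 rec [np.float64(-0.6), np.float64(-0.7), np.float64(-0.8), np.float64(-0.8)] rail [np.float64(-2.8), np.float64(-2.0), np.float64(-1.7), np.float64(-1.5)]
6 rec [np.float64(-0.7), np.float64(-0.8), np.float64(-0.9), np.float64(-1.0)] rail [np.float64(-1.2), np.float64(-1.2), np.float64(-1.1), np.float64(-0.9)]
7 rec [np.float64(-1.1), np.float64(-1.1), np.float64(-1.2), np.float64(-1.1)] rail [np.float64(-1.5), np.float64(-1.4), np.float64(-1.2), np.float64(-1.2)]
8 rec [np.float64(-0.9), np.float64(-0.8), np.float64(-0.8), np.float64(-0.8)] rail [np.float64(-1.5), np.float64(-1.4), np.float64(-1.5), np.float64(-1.5)]
```

Across frames the rail is on average about 0.3 px (1 to 1.5 mm) low. There's ample time, so I back off gently, correct it (up 1.2 mm, 0.4 mm sideways), and measure again at several gaps to average out pixel noise.

```bash
python3 -m inch '{"dp":[[0,0,1],[0,0,2],[0,0,2],[0,0,2],[0,0,2],[0,0,2],[0,0,2],[0,0,2],[0,0,2],[0,0,2],[0,0,2],[0,0,2],[0,0,2],[0,0,2],[0,0,1],[0,0,0],[-0.6,0.2,0],[-0.6,0.2,0],[0,0,0],[0,0,0]],"yaw":[0,0,0,0,0,0,0,0,0,0,0,0,0,0,0,0,0,0,0,0]}'
python3 -c "
from h import *;cams('g1')"; python3 go.py 0.5476 0.2117 0.1305 -8.05
python3 -m inch '{"dp":[[0,0,0.5],[0,0,0.5],[0,0,0]],"yaw":[0,0,0]}' >/dev/null
python3 -c "
from h import *;cams('g2')"; python3 go.py 0.5476 0.2117 0.1305 -8.05
python3 -m inch '{"dp":[[0,0,0.7],[0,0,0.8],[0,0,0]],"yaw":[0,0,0]}' >/dev/null
python3 -c "
from h import *;cams('g3')"; python3 go.py 0.5476 0.2117 0.1305 -8.05
python3 -m inch '{"dp":[[0,0,1],[0,0,1],[0,0,0]],"yaw":[0,0,0]}' >/dev/null
python3 -c "
from h import *;cams('g4')"; python3 go.py 0.5476 0.2117 0.1305 -8.05
```

```text
time_s: 15.52
position: [0.5399, 0.2134, 0.1306]
tcp_rot: [[0.0, -0.14, -0.99], [0.0, -0.99, 0.14], [-1.0, -0.0, -0.0]]
force: [0.5, 0.4, -2.8]
opening: 0.343
t 15.6167 pos [0.5398 0.2134 0.1306] heading(-z) -8.07 yaw need -0.02 tilt x [ 1.e-04  1.e-04 -1.e+00]
d tool mm [ 0.1  0.6 -8. ] F [ 0.11  0.72 -4.14] M [ 0.065 -0.007 -0.034] open 29.74838224392351
t 15.9667 pos [0.5387 0.2136 0.1305] heading(-z) -8.07 yaw need -0.02 tilt x [-1.e-04  0.e+00 -1.e+00]
d tool mm [ 0.   0.6 -9.1] F [ 0.58  0.4  -3.04] M [ 0.032  0.029 -0.021] open 29.619149639879183
t 16.3167 pos [0.5372 0.2138 0.1305] heading(-z) -8.07 yaw need -0.02 tilt x [-1.e-04 -0.e+00 -1.e+00]
d tool mm [  0.    0.6 -10.6] F [-0.1  -0.76 -2.57] M [-0.008  0.001  0.089] open 29.792659721244572
t 16.6667 pos [0.5352 0.2141 0.1305] heading(-z) -8.07 yaw need -0.02 tilt x [-1.e-04 -0.e+00 -1.e+00]
d tool mm [  0.    0.6 -12.6] F [ 0.02 -0.22 -2.85] M [-0.002  0.044  0.065] open 29.78177960570053
```

Run:
```python
from ends import *
th=np.radians(-8.0); u=np.array([np.cos(th),np.sin(th)])
o=np.arange(-5,4.01,.1)
def half(v,hi,lo,st=-3):
    h=(hi+lo)/2;k=np.where((v[:-1]>=h)&(v[1:]<h)&(o[:-1]>st))[0]; return o[k[0]]+.1*(v[k[0]]-h)/(v[k[0]]-v[k[0]+1]) if len(k) else np.nan
def prof(g,c,a3,b3,wid=.3):
    a,b=proj(c,a3)[0],proj(c,b3)[0];t=(b-a)/np.linalg.norm(b-a);nn=np.array([-t[1],t[0]])
    w=np.arange(-wid,wid+.01,.1); m=b+o[:,None,None]*t+w[None,:,None]*nn
    return cv2.remap(g,m[...,0].astype(np.float32),m[...,1].astype(np.float32),cv2.INTER_CUBIC).mean(1)
def far(n,g,q,x,z,sg=-1):
    c=cal[n];e=[tf(q,[x,s*.035,0])+[0,0,z] for s in(-sg,sg)]
    v=prof(g,c,*e); return half(v,np.percentile(v[(o<-1.8)&(o>-4)],60),v[(o>-.3)&(o<1.2)].min())
def bot(n,g,q,x,z,ys):  # face bottom edge dark->bright
    c=cal[n];r=[]
    for y in ys:
        v=-prof(g,c,tf(q,[x,y,0])+[0,0,z+.032],tf(q,[x,y,0])+[0,0,z-.032],.2)
        r.append(half(v,np.median(v[(o<-2)&(o>-4)]),np.median(v[o>1.2]),-2.5))
    return np.round(r,2)
zr=p[6]-.0022
qr=np.r_[p[3:5],th]
pos={"4":[.5324,.2149,.1316],"g1":[.5398,.2134,.1306],"g2":[.5387,.2136,.1305],"g3":[.5372,.2138,.1305],"g4":[.5352,.2141,.1305]}
for t in ("0","4","g1","g2","g3","g4"):
    s,tp=load("side",t),load("top",t)
    out=[t,"rec far",np.round([far("side",s,qr,x,zr+.032) for x in(.003,.004,.005)],2)]
    if t in pos:
        P=pos[t];q=np.r_[P[:2],np.radians(-8.07)];z=P[2]+.0115
        out+=["rail far",np.round([far("side",s,q,x,z+.032) for x in(.0925,.0935,.0945)],2),"top R",np.round([far("top",tp,q,x,z+.032) for x in(.091,.092,.093)],2),"botS",bot("side",s,q,.09,z,(.022,.026,.03)),"botT",bot("top",tp,q,.09,z,(-.028,-.024,-.02))]
    else: out+=["top L",np.round([far("top",tp,qr,x,zr+.032,1) for x in(.001,.002,.003)],2),"botS",bot("side",s,qr,0,zr,(.022,.026,.03)),"botT",bot("top",tp,qr,0,zr,(-.028,-.024,-.02))]
    print(*out)
d=lambda P:( (np.array(P[:2])+u*.094-p[3:5])@[-u[1],u[0]]*1e3, (P[2]+.0115-zr)*1e3)
for t in pos: print(t,"model rail-rec y,z mm",np.round(d(pos[t]),2))
```

```text
0 rec far [-0.77 -0.73 -0.67] top L [ 0.45 -0.01 -2.58] botS [-0.88 -1.09 -1.  ] botT [0.12 0.46 0.85]
4 rec far [-0.78 -0.73 -0.67] rail far [-0.54 -0.51 -0.49] top R [-0.35 -0.3  -0.18] botS [-0.76 -0.99 -1.06] botT [-0.19 -0.08 -0.01]
g1 rec far [-0.76 -0.71 -0.66] rail far [-0.77 -0.77 -0.73] top R [0.27 0.2  0.09] botS [-0.61 -1.15 -1.29] botT [ 0.02  0.23 -0.18]
g2 rec far [-0.76 -0.72 -0.67] rail far [-0.41 -0.44 -0.46] top R [0.17 0.2  0.25] botS [-0.59 -1.18 -1.42] botT [0.08 0.06 0.22]
g3 rec far [-0.77 -0.73 -0.68] rail far [-0.71 -0.71 -0.7 ] top R [0.47 0.42 0.37] botS [-0.61 -1.34 -0.99] botT [ 0.22 -0.14 -0.12]
g4 rec far [-0.75 -0.73 -0.68] rail far [-0.33 -0.25 -0.16] top R [0.37 0.38 0.38] botS [-0.24 -0.96 -1.16] botT [-0.25  0.08  0.14]
4 model rail-rec y,z mm [1.2  2.34]
g1 model rail-rec y,z mm [0.74 1.34]
g2 model rail-rec y,z mm [0.79 1.24]
g3 model rail-rec y,z mm [0.78 1.24]
g4 model rail-rec y,z mm [0.8  1.24]
```

Averaged over five gaps, the rail is now within about 1 mm of the receiver (y about -0.2, z about +0.7, and pushing sags it about 0.5). The path to 20 mm of carriage travel is about 35 mm, slow through contact.

```bash
python3 -m inch '{"dp":[[0.2,0,-1],[0,0,-2],[0,0,-2],[0,0,-2],[0,0,-1.5],[0,0,-1],[0,0,-0.5],[0,0,-0.5],[0,0,-0.5],[0,0,-0.5],[0,0,-0.5],[0,0,-0.5],[0,0,-0.5],[0,0,-0.5],[0,0,-0.5],[0,0,-0.5],[0,0,-0.5],[0,0,-0.5],[0,0,-0.5],[0,0,-0.5]],"yaw":[0,0,0,0,0,0,0,0,0,0,0,0,0,0,0,0,0,0,0,0]}'
python3 -m inch '{"dp":[[0,0,-0.5],[0,0,-1],[0,0,-1],[0,0,-1],[0,0,-1],[0,0,-1],[0,0,-1],[0,0,-1],[0,0,-1],[0,0,-1],[0,0,-1],[0,0,-1],[0,0,-1],[0,0,-1],[0,0,-1],[0,0,-1],[0,0,-1],[0,0,-1],[0,0,-0.5],[0,0,0]],"yaw":[0,0,0,0,0,0,0,0,0,0,0,0,0,0,0,0,0,0,0,0]}'
python3 -m inch '{"dp":[[0,0,0],[0,0,0],[0,0,0],[0,0,0],[0,0,0],[0,0,0]],"yaw":[0,0,0,0,0,0]}'
python3 fin.py 9
```

```text
time_s: 18.33
position: [0.5512, 0.2118, 0.1303]
tcp_rot: [[-0.001, -0.14, -0.99], [0.0, -0.99, 0.14], [-1.0, 0.0, 0.001]]
force: [-2.3, -0.3, -3.0]
opening: 0.346
time_s: 20.0
position: [0.5662, 0.2097, 0.13]
tcp_rot: [[-0.007, -0.141, -0.99], [0.0, -0.99, 0.141], [-1.0, 0.001, 0.007]]
force: [-9.8, 2.9, 1.0]
opening: 0.341
time_s: 20.5
position: [0.566, 0.2097, 0.13]
tcp_rot: [[-0.007, -0.141, -0.99], [0.0, -0.99, 0.141], [-1.0, 0.001, 0.007]]
force: [-9.1, 3.0, 1.5]
opening: 0.343
F [-9.84  3.06  1.4 ] [0.57 0.47 0.58] M [ 0.425  1.279 -0.098] 21.1 pos [0.5661 0.2097 0.13  ] -z [ 0.9901 -0.1405 -0.007 ] open 29.939554001274857
push 10.171033608750834
side shift [-6.13 -1.3 ] score 0.923 travel mm 18.9
top shift [ 1.18 -6.03] score 0.943 travel mm 19.12
```

View pics/s9.png

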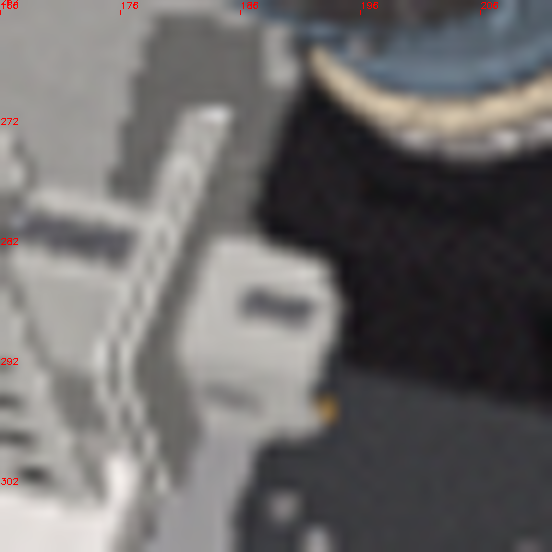

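View pics/t9.png

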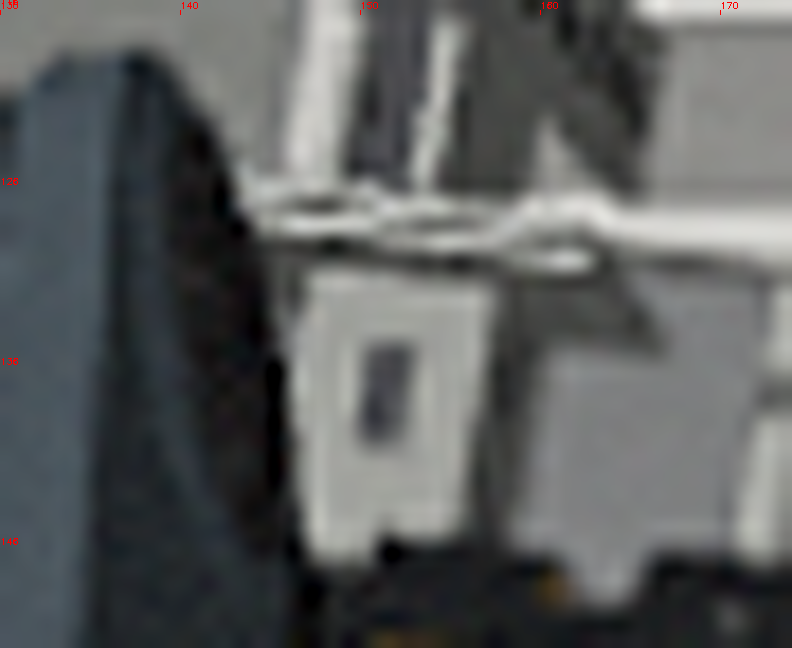

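The ends are now flush: the side shows one even cap at (184,271) and the top shows both strips ending at (162,136). Push is about 10 N and travel about 19 mm, so I add 0.7 mm and confirm.

```bash
python3 -m inch '{"dp":[[0,0,-0.4],[0,0,-0.3],[0,0,0],[0,0,0],[0,0,0],[0,0,0],[0,0,0],[0,0,0]],"yaw":[0,0,0,0,0,0,0,0]}'
python3 fin.py 10
```

```text
time_s: 21.77
position: [0.5666, 0.2097, 0.13]
tcp_rot: [[-0.007, -0.141, -0.99], [0.0, -0.99, 0.141], [-1.0, 0.001, 0.007]]
force: [-9.6, 2.4, 2.3]
opening: 0.344
F [-9.67  2.95  1.1 ] [0.55 0.66 0.63] M [ 0.438  1.326 -0.091] 22.3667 pos [0.5666 0.2097 0.13  ] -z [ 0.99   -0.1406 -0.0074] open 29.976290005424833
push 9.987456747696289
side shift [-6.26 -1.31] score 0.913 travel mm 19.3
top shift [ 1.26 -6.11] score 0.933 travel mm 19.41
```

Run:
```python
from h import *
A=cv2.imread("pics/side10.png"); cv2.imwrite("pics/full10.png",A)
```

```text
(no output)
```

View pics/full10.png

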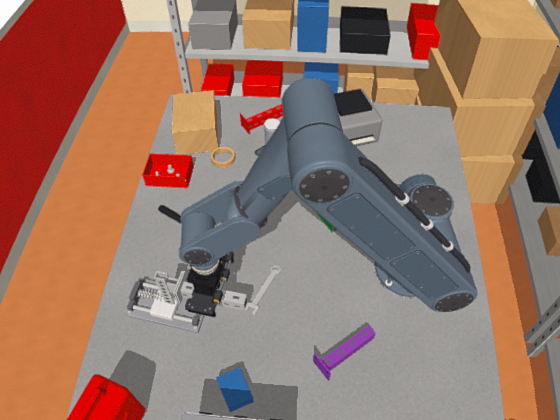

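The full side view shows the rail held level at (215,295), pressed on the jig at (165,297), with everything else undisturbed. The plain rail is hidden behind the arm here. I hand in.

Run:
```python
from rig import bot
bot.hand_in()
s=bot.read_state(); print(s["time_s"],s["force"],s["opening"]*87)
```

```text
the job is handed in; nothing more can be done
the job is handed in; nothing more can be done
```

I handed the job in at about 22 s, with the arm still gripping the plated grey rail and pushing its plate against the receiver.

**What I did:** I gripped the rail across its 30 mm width, lifted it and turned it to the jig's heading of -8°. After a first contact the rail looked 1 to 1.5 mm low, so I backed off, corrected it and pressed again slowly.

**Last checks:**
- **Push:** about 10.0 N by the wrist force. The readings I took while pushing stayed near 10 N, well under 20 N.
- **Carriage travel:** about 19.3 mm in one view and 19.4 mm in the other, which would be 9.7 N by the spring. That is slightly below the 10.0 N reading, but within the measurement error.
- **Level and grip:** the gripper was about 0.4° nose-down, and the jaws were steady at about 30 mm.
- **Plate edges:** flush in the last close crops, to about 1 mm. Estimates from different edges and frames disagreed by 1 to 2 mm. One end of the plates was hidden by the arm in the top view.

**Not confirmed:** the wrist showed about 4.5 N of vertical friction and about 1.5 N sideways at the contact, so the push is not purely straight. I did not look at the plain rail again at the end, because the arm hid it in the last picture I viewed. It had not moved in the pictures taken just before the grasp, and the arm did not go near it afterwards.

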